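# Seat the staining tray against the shaker's stops and start the shaker

### The arm

A 6-joint arm with a two-finger parallel gripper is mounted at the origin on the work surface. World frame = base frame: x ahead of the robot, y to its left, z up, the work surface at z = 0. Lengths are in m, angles in degrees, forces in N, time in s.
With the tool pointing down it reaches from about 0.25 to 0.85 m from the base axis. Payload 12.5 kg.
Tool frame: the origin (TCP) lies at the very end of the fingers, on their centre line; the grasp point (between the pads) lies 19 mm behind it; z points along the fingers, y is the direction in which the jaws open and shut (so a half turn about z gives the same grasp; the last joint's range is limited). The gripper opens to 93 mm and grips with 3 to 60 N. Pads are 15 mm wide; open, the fingers measure 128 mm over their backs; the gripper's body (75 mm by 188 mm) begins 65 mm behind the grasp point.
Start: joints at [69.981, 20.094, 94.641, -0, 65.266, -4.847], TCP at [0.144, 0.531, 0.189] pointing down, gripper open.
Joint ranges: [-157.81, 157.81], [-45, 120.19], [0.68, 151.7], [-89.99, 269.99], [4.06, 180], [-164.3, 164.3]. Speed limits (degrees/s): [127.2, 127.2, 159.86, 180, 180, 180].

### API

Orientations are given as a 3x3 rotation matrix whose columns are the frame's x, y, z axes.
In Python, from plant import observe, camera, camera_info, hand_in gives the robot as it stands.
- The arm moves only by the shell command python3 -m inch 'ROWS' [FORCE]. ROWS is JSON, a list that holds one entry, the list of rows, each a list of 7 numbers: the shift along the world's x, y, z in m, then the turn, a rotation vector about the world's x, y, z in rad, then the opening, from 0 (shut) to 1 (fully open). In form: [[[dx, dy, dz, wx, wy, wz, fingers], ...]]. A call has 1 to 12 rows; each row shifts and turns the pose as measured when the row begins; what a row does not reach is not made up. A row lasts 1/10 s, in which the tool goes at most 50 mm and 8.59 degrees, less where a joint would pass 70% of its speed; a pose out of reach is approached as far as the arm can. A call with a gripper value outside its range is refused whole. The fingers move at their own pace and stop on an object; FORCE is the grip in N (left out, the last holds). Time passes only in rows, so rows that do not move let the fingers close. It gives the time, the measured TCP pose, the force and the opening at its end, in the units of the state.
- observe(): the state, without advancing time (a new reading comes with each control period).
- camera(name): name is "scene" or "side" or "wrist"; returns the picture (400x640x3 uint8, red, green, blue); there is no depth.
- camera_info(name): a dict with "K" (3x3 intrinsics, pixels), "xyz" and "attitude" of the camera in the world. Camera axes: x right, y up, looking along -z (the intrinsics and any distortion apply to the point x, -y, -z); pixel columns grow to the right and rows downward; lengths in m; the calibration is good to about 2 mm. A picture is of the moment at which its call begins: read the wrist's pose just before it. camera_info takes no time and is no camera call; for the wrist camera it gives the pose at the moment of the call.
- hand_in(): hands the job in, once; it reports no verdict.
The state is a dict: "time": time; "q": joint angles; "joint_vel": joint speeds; "tau": joint torques, N m; "tool_pos": TCP position; "tcp_rot": TCP orientation; "contact_force": force on the tool from outside, world axes, zero at the start; "torque": the same for the moment, N m; "width": finger opening in m.
Only numpy, scipy, OpenCV 4.12 (cv2) and the standard library are available. Lean on these libraries where they do the work, as an engineer would, in place of code of your own. Each camera call takes 0.05 s, during which the arm holds its last target.

### The job

Without gripping or lifting it, push the yellow-lidded tray along the shaker's black mat into the corner of the stops, so that one long side lies flush against the blue bar and its end touches the orange end stop. Then press the green start button fully down with a fingertip and let it come back up. Leave the bottle on the shaker and everything on the bench where it is.

Things in the scene. Friction and masses are not known exactly. Their poses are not given: they have to be found in the camera images.
- shaker: White platform shaker, fixed, at a different place and turn each time. Origin: centre of its underside on the bench; x points to its back (blue bar), y to its left. Its flat black mat, 222 (x) by 292 (y) mm, is centred over the origin, top 105 mm above the bench. In front (x -115 to -177 mm) is a lower control ledge, 84 mm above the bench, with a grey dial (34 mm across, 14 high) at x -145, y -85.
- bar_face (a point): Middle of the front face of the blue stop bar at mat height; shaker x +95, y 0 mm. Axes as the shaker's: the flat face is the plane x = 0, the tray lies on its -x side. The bar runs along y at the back of the mat, 290 mm long, 16 mm high above the mat.
- end_stop: Orange end stop, fixed on the mat at the left or the right end of the blue bar (differs between runs): 70 (x) by 16 (y) by 16 mm high, axes as the shaker's, origin at the centre of its underside, at shaker x +55, y +133 or -133 mm. The tray belongs against the face that looks to the middle of the mat.
- tray: Loose closed tray, white with a yellow lid, a plain box 90 (x) by 130 (y, the long way) by 32 mm high, 0.18 to 0.35 kg, too wide to grip. Origin: centre of its underside, on the mat. Starts near the middle of the mat, clear of both stops, turned up to 0.35 rad from the bar. Seated, its centre is 45 mm from the bar's face and 73 mm in y from the end stop's centre.
- start (a joint): Travel of the green start button: 0 up, 0.006 m fully down; it springs back. Full press takes about 2.5 N.
- start_top (a point): Centre of the top of the green start button (26 mm across), at shaker x -145, y +55 mm on the control ledge, about 107 mm above the bench and 10 mm proud of its black housing ring; pressed straight down.
- level: Small round bubble level, 22 mm across and 4 mm high, fixed on the mat at the end of the bar where the orange stop is not.
- sample_bottle: Bystander: amber bottle with blue cap, 33 mm across, 75 mm tall, standing loose on the mat at shaker x -85, y +118 mm in a fixed steel clip ring (50 mm across, 14 mm high). Origin: centre of its underside.
- flask: Bystander: stoppered conical flask, 84 mm across at the foot, 150 mm tall, on the bench to the left of the shaker. Origin: centre of its underside.
- tube_rack: Bystander: white foam rack, 200 by 100 mm, with capped tubes, 110 mm tall in all, on the bench to the right of the shaker. Origin: centre of its underside.
- tip_box: Bystander: blue box with clear lid, 122 by 82 by 64 mm tall, on the bench to the left of the shaker. Origin: centre of its underside.
- marker: Bystander: white and red marker pen, 130 mm long, 14 mm thick, lying on the bench in front of the shaker. Origin: middle of its underside.
- beaker: Bystander: empty glass beaker, 70 mm across, 85 mm tall, on the bench at the left. Origin: centre of its underside.
Mind the look-alikes: they are no part of the job. What is shaped like the tray but red or turquoise is not meant.

How it is judged (in metres and radians):
On the way, in this order (a step that is already met when the one before it is completed fails the run):
1. the tray is seated: flush against the blue bar and touching the orange end stop (x of tray in the frame of bar_face above -0.049 m and y of tray in the frame of end_stop between -0.077 and 0.077 m and angle between the y axis of tray and the y axis of shaker, either way round below 0.05 rad and z of tray in the frame of shaker between 0.101 and 0.109 m), for 0.2 s.
2. the start button is pressed fully down (value of joint start above 0.005 m), for 0.05 s.
At the end, for the whole second after the job is handed in: The tray lies on the mat at rest with its long side within 4 mm of the blue bar and parallel to it within 0.05 rad, its end within 4 mm of the orange end stop; the button is up again (all of step 1 and value of joint start below 0.002 m and linear speed of tray below 0.01 m/s); the robot touches nothing.
It fails at once if the tray is lifted off the mat or tipped (z of tray in the frame of shaker above 0.115 m or angle between tray's own z axis and vertical above 0.12 rad or z of tray in the frame of shaker below 0.095 m).
It fails at once if the start button is pressed before the tray is seated (value of joint start above 0.003 m and not (x of tray in the frame of bar_face above -0.049 m and y of tray in the frame of end_stop between -0.077 and 0.077 m and angle between the y axis of tray and the y axis of shaker, either way round below 0.05 rad and z of tray in the frame of shaker between 0.101 and 0.109 m)).
It fails at once if a bystander is moved or tipped (distance of any of sample_bottle, flask, tube_rack, tip_box, beaker from where it was at the start of the episode above 0.02 m or distance of marker from where it was at the start of the episode above 0.03 m or angle between any of sample_bottle, flask, tube_rack, tip_box, beaker's own z axis and vertical above 0.25 rad).
It also fails if it takes over 64 s, if anything falls off the work surface, if the arm or the gripper's body presses on something with over 40 N, if the wrist force passes 120 N, or if a joint passes its speed limit or range.

## Working session

There is one attempt and no reset: what is moved stays moved. The work goes in short steps, Python scripts to look and compute and a shell command to move; the robot and the scene stay as the last step left them, time stands still between calls to the robot, and variables do not carry over. Pictures are saved under pics/ and viewed, and the job is handed in when it is done.

```bash
ls; mkdir -p pics; python3 - <<'E'
from plant import *
import cv2
s=observe();print(s)
for n in ["scene","side","wrist"]:
    i=camera_info(n);print(n,i)
    cv2.imwrite(f"pics/{n}0.png",camera(n)[:,:,::-1])
E
```

```text
pics
{'time': 0.0, 'q': array([ 6.99797068e+01,  2.01241366e+01,  9.46759836e+01,  1.78933446e-03,
        6.52652558e+01, -4.84702714e+00]), 'joint_vel': array([ 0.03420459, -0.00795377, -0.07674566,  0.11569525, -0.03824839,
       -0.02224783]), 'tau': array([-8.97707232e-04, -4.97326112e+01, -2.85259116e+01,  6.98919827e-02,
        2.57039740e-02, -1.06456855e-04]), 'tool_pos': array([0.14379509, 0.53048895, 0.18890978]), 'tcp_rot': array([[-9.65135275e-01,  2.61751269e-01, -4.17283771e-04],
       [ 2.61751572e-01,  9.65134698e-01, -1.06236363e-03],
       [ 1.24660019e-04, -1.13454929e-03, -9.99999349e-01]]), 'contact_force': array([ 0.27198011, -0.42774762,  0.39457336]), 'torque': array([-0.03426355,  0.03443902,  0.0037028 ]), 'width': 0.09308032564234896}
scene {'K': array([[378.96247278,   0.        , 324.83390744],
       [  0.        , 378.96247278, 201.77689159],
       [  0.        ,   0.        ,   1.        ]]), 'xyz': array([0.95725925, 0.83294923, 0.93725199]), 'attitude': array([[-0.86362251, -0.35893837,  0.3540048 ],
       [ 0.50406846, -0.60305016,  0.61826005],
       [-0.00843461,  0.71238596,  0.70173721]])}
side {'K': array([[410.71669833,   0.        , 314.96739192],
       [  0.        , 410.71669833, 204.57131464],
       [  0.        ,   0.        ,   1.        ]]), 'xyz': array([ 0.22417561, -0.78779661,  0.7427126 ]), 'attitude': array([[ 0.94787637,  0.17759056, -0.26455997],
       [-0.3185652 ,  0.54595798, -0.77488457],
       [ 0.00682644,  0.81877438,  0.57407484]])}
wrist {'K': array([[355.35423579,   0.        , 318.46966693],
       [  0.        , 355.35423579, 201.59059126],
       [  0.        ,   0.        ,   1.        ]]), 'xyz': array([0.0637489 , 0.55252613, 0.38433913]), 'attitude': array([[ 2.61781645e-01, -9.23334160e-01, -2.80934867e-01],
       [ 9.65127049e-01,  2.50329176e-01,  7.65838271e-02],
       [-3.86269925e-04, -2.91186079e-01,  9.56666357e-01]])}
```

View pics/scene0.png

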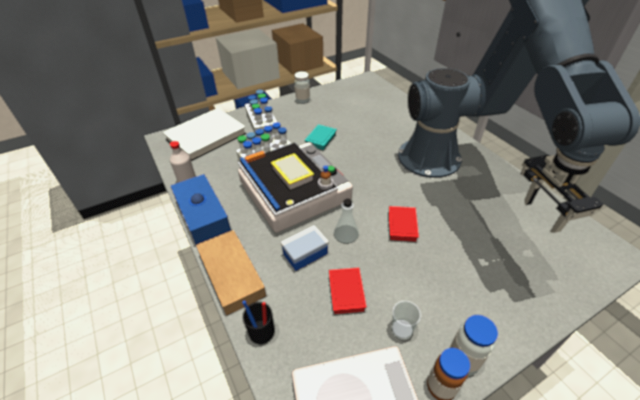

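View pics/side0.png

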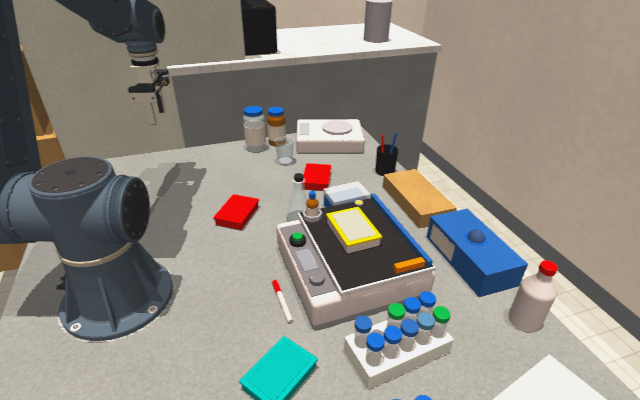

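View pics/wrist0.png

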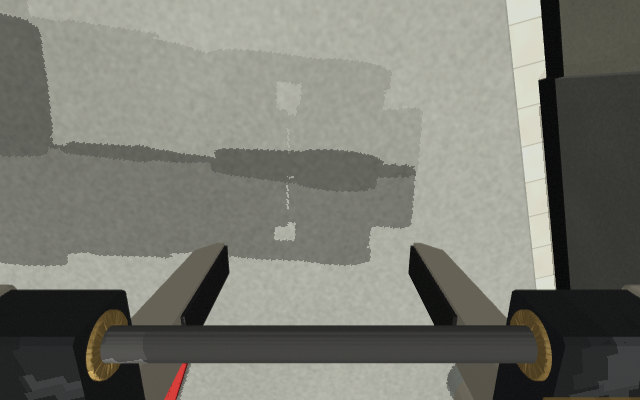

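The shaker's front faces the robot, the orange stop is at its right end (side view, about 410,265), and the tray is in mid-mat (355,228). Next I'll enlarge both fixed views.

```bash
python3 - <<'E'
import cv2
a=cv2.imread("pics/side0.png")[170:320,270:440];cv2.imwrite("pics/side0c.png",cv2.resize(a,None,fx=4,fy=4,interpolation=2)[:600])
a=cv2.imread("pics/scene0.png")[130:235,230:370];cv2.imwrite("pics/scene0c.png",cv2.resize(a,None,fx=5,fy=5,interpolation=2))
E
```

```text
(no output)
```

View pics/side0c.png

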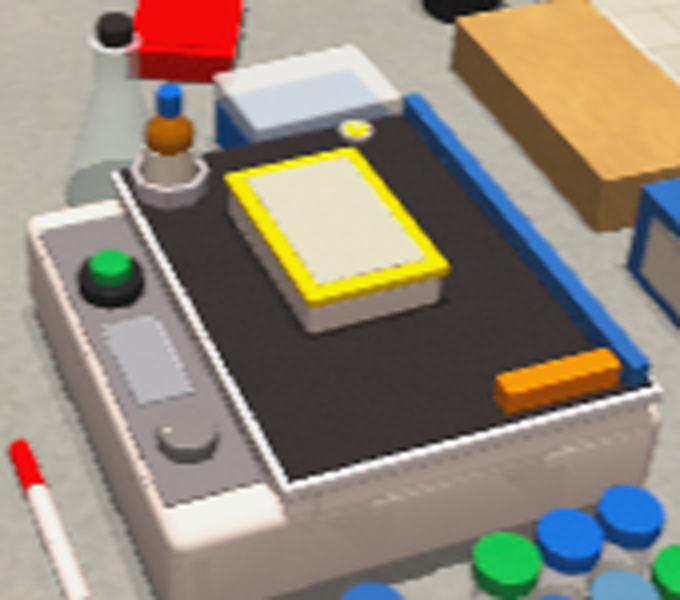

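View pics/scene0c.png

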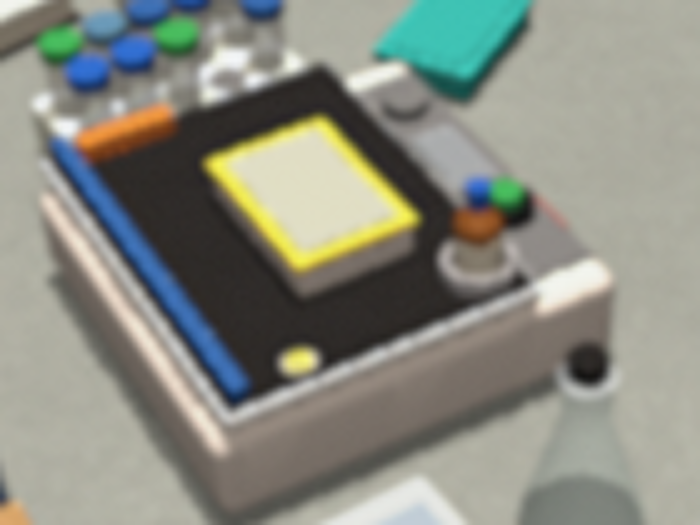

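```bash
cat > h.py <<'E'
from plant import *
import cv2, numpy as np
def rays(info,uv):
    uv=np.atleast_2d(uv).astype(float);K=info["K"]
    d=np.c_[(uv[:,0]-K[0,2])/K[0,0],-(uv[:,1]-K[1,2])/K[1,1],-np.ones(len(uv))]
    return d@np.array(info["attitude"]).T
def onplane(info,uv,z):
    d=rays(info,uv);c=np.array(info["xyz"]);t=(z-c[2])/d[:,2]
    return (c+t[:,None]*d)[:,:2]
def proj(info,P):
    q=(np.atleast_2d(P)-info["xyz"])@np.array(info["attitude"]);K=info["K"]
    return np.c_[K[0,0]*q[:,0]/-q[:,2]+K[0,2],-K[1,1]*q[:,1]/-q[:,2]+K[1,2]]
def mask(im,name):
    h=cv2.cvtColor(im,cv2.COLOR_RGB2HSV)
    lo,hi=dict(yellow=((25,150,120),(34,255,255)),orange=((8,180,120),(19,255,255)),blue=((100,120,60),(125,255,255)),green=((45,150,60),(75,255,255)))[name]
    return cv2.inRange(h,lo,hi)
def blobs(m,amin=30):
    return sorted([c for c in cv2.findContours(m,cv2.RETR_EXTERNAL,cv2.CHAIN_APPROX_NONE)[0] if cv2.contourArea(c)>amin],key=cv2.contourArea,reverse=True)
E
python3 - <<'E'
from h import *
for n in ["side","scene"]:
    im=cv2.imread(f"pics/{n}0.png")[:,:,::-1].copy();i=camera_info(n);print(n)
    for col,z in [("yellow",.137),("orange",.121),("green",.107),("blue",.121)]:
        for c in blobs(mask(im,col),15)[:9]:
            x,y,w,h=cv2.boundingRect(c)
            P=onplane(i,c[:,0],z)*1000
            r=cv2.minAreaRect(P.astype(np.float32));print(col,(x,y,w,h),"area",cv2.contourArea(c),np.round(r[0],1),np.round(r[1],1),round(r[2],2))
            if col=="yellow" and cv2.contourArea(c)>200: print(cv2.boxPoints(r).round(1).tolist())
E
```

```text
side
yellow (326, 207, 56, 38) area 1176.5 [564.1 -76. ] [ 89.8 129.5] 1.93
[[517.0, -12.800000190734863], [521.4000244140625, -142.1999969482422], [611.0999755859375, -139.1999969482422], [606.7999877929688, -9.800000190734863]]
orange (394, 257, 31, 16) area 265.5 [ 633.9 -228.2] [77.  28.6] 0.67
orange (307, 199, 11, 8) area 53.0 [506.3  63.1] [32.6 26.7] 72.0
orange (268, 115, 16, 6) area 39.0 [551.4 638.5] [46.3 57.1] 76.77
green (433, 306, 17, 17) area 196.0 [ 632.8 -360.1] [40.8 30.5] 56.44
green (388, 303, 17, 17) area 192.5 [ 552.7 -324.6] [40.2 31.5] 47.68
green (292, 233, 11, 8) area 58.0 [432.7 -44. ] [26.6 24.5] 71.91
blue (427, 209, 101, 88) area 4888.0 [ 801.8 -220.8] [161.7 267.4] 0.08
blue (367, 319, 53, 33) area 728.0 [ 515.3 -381.6] [112.1  37.2] 6.82
blue (371, 194, 61, 73) area 526.5 [674.9 -97. ] [ 20.9 297.4] 1.16
blue (404, 291, 32, 23) area 395.0 [ 600.9 -328.8] [74.1 38.6] 7.73
blue (355, 316, 17, 17) area 211.0 [ 472.5 -343.9] [36.8 30.8] 71.73
blue (243, 106, 20, 11) area 153.0 [480.3 730.3] [100.6  75.5] 72.41
blue (268, 107, 16, 9) area 106.5 [566.8 702.
[... 483 characters left out ...]
8.6 19. ] 65.94
green (239, 136, 6, 6) area 18.5 [ 637.  -353.1] [33.5 18.7] 68.91
blue (172, 175, 58, 68) area 2203.5 [882.  -68.7] [110.8 278.3] 0.21
blue (465, 315, 33, 31) area 728.0 [450.7 653.6] [75.5 68.7] 18.28
blue (440, 348, 30, 30) area 657.0 [554.2 678.9] [63.1 60.3] 8.1
blue (182, 0, 26, 31) area 520.5 [  392.4 -1760.7] [575.5 121.9] 79.0
blue (266, 0, 60, 12) area 392.5 [ -199.6 -1557.5] [214.7 397.6] 58.1
blue (197, 58, 20, 38) area 301.5 [ 595.  -903.9] [399.2  50.2] 79.18
blue (241, 158, 39, 52) area 256.0 [683.4 -77.7] [ 17.8 292.1] 0.8
blue (284, 247, 43, 23) area 218.0 [697.  273.5] [ 63.3 115.2] 66.42
blue (256, 123, 30, 12) area 114.0 [ 522.1 -339.9] [ 66.8 110. ] 67.42
```

```bash
python3 -m inch '[[[0,0,0.047,0,0,0,0],[0,0,0.047,0,0,0,0],[0.01,-0.02,0.04,0,0,-0.08,0],[0.03,-0.039,0.01,0,0,-0.086,0],[0.03,-0.039,0,0,0,-0.086,0],[0.03,-0.039,0,0,0,-0.086,0],[0.03,-0.039,0,0,0,-0.086,0],[0.03,-0.039,0,0,0,-0.086,0],[0.03,-0.039,0,0,0,-0.086,0],[0.03,-0.039,0,0,0,-0.086,0],[0.03,-0.039,0,0,0,-0.086,0],[0.03,-0.039,0,0,0,-0.086,0]]]'
```

```text
time: 1.35
tool_pos: [0.4234, 0.1499, 0.3366]
tcp_rot: [[-0.415, 0.91, -0.003], [0.91, 0.415, -0.0], [0.001, -0.003, -1.0]]
contact_force: [1.1, 1.4, 0.1]
width: 0.002
```

```bash
python3 -m inch '[[[0.03,-0.039,0,0,0,-0.09,0],[0.03,-0.039,0,0,0,-0.09,0],[0.03,-0.039,0,0,0,-0.09,0],[0.03,-0.039,0,0,0,-0.09,0],[0.03,-0.039,0,0,0,-0.05,0],[0,0,0,0,0,0,0],[0,0,0,0,0,0,0]]]'; python3 - <<'E'
from h import *
import json
i=camera_info("wrist");im=camera("wrist");cv2.imwrite("pics/wrist1.png",im[:,:,::-1])
json.dump({k:np.array(v).tolist() for k,v in i.items()},open("w1.json","w"))
E
```

```text
time: 2.05
tool_pos: [0.5754, -0.0547, 0.3338]
tcp_rot: [[0.009, 1.0, -0.006], [1.0, -0.009, 0.002], [0.002, -0.006, -1.0]]
contact_force: [-0.8, 0.5, -0.5]
width: 0.0006
```

View pics/wrist1.png

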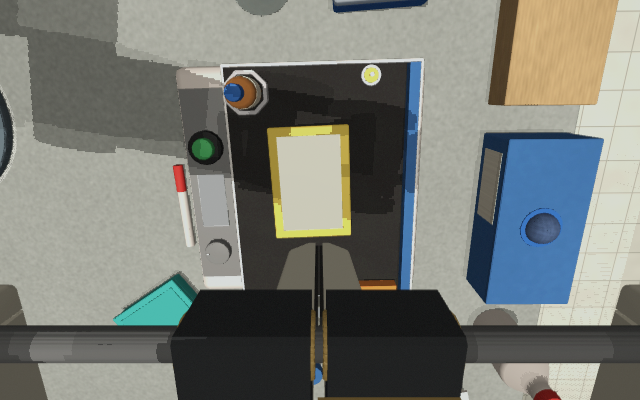

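The wrist view shows the mat square-on: tray lid at about (310,181), button (204,147), level (371,75), bar around x = 413, and a bit of the orange stop at (378,285). Now I'll work out the poses.

```bash
cat > m.py <<'E'
from h import *
import json
def ransac_line(P,th=1.0):
    best=None;rng=np.random.default_rng(0)
    for _ in range(300):
        a,b=P[rng.choice(len(P),2,False)]
        n=np.array([-(b-a)[1],(b-a)[0]]);L=np.linalg.norm(n)
        if L<60: continue
        k=abs((P-a)@n/L)<th
        if best is None or k.sum()>best.sum(): best=k
    return P[best]
def run(im,i):
    print("cam",i["xyz"])
    h=cv2.cvtColor(im,cv2.COLOR_RGB2HSV)
    y=cv2.inRange(h,(22,90,90),(36,255,255))
    b=cv2.inRange(h,(100,120,50),(120,255,255))
    g=cv2.inRange(h,(45,80,20),(80,255,255)); o=cv2.inRange(h,(8,180,70),(19,255,255))
    for c in blobs(y,150)[:2]:
        P=onplane(i,c[:,0],.137)*1000;r=cv2.minAreaRect(P.astype(np.float32))
        print("tray",np.round(r[0],1),np.round(r[1],1),r[2],cv2.boundingRect(c))
    for c in blobs(g,60)[:3]:
        r=cv2.minEnclosingCircle((onplane(i,c[:,0],.107)*1000).astype(np.float32));print("green",np.round(r[0],1),round(r[1],1),cv2.boundingRect(c))
    for c in blobs(b,150)[:6]:
        P=onplane(i,c[:,0],.121)*1000;r=cv2.minAreaRect(P.astype(np.float32))
        print("blue",np.round(r[0],1),np.round(r[1],1),r[2],cv2.boundingRect(c))
    for c in blobs(o,10)[:4]:
        P=onplane(i,c[:,0],.121)*1000;r=cv2.minAreaRect(P.astype(np.float32))
        print("orange",np.round(r[0],1),np.round(r[1],1),r[2],cv2.boundingRect(c),P.max(0),P.min(0))
if __name__=="__main__":
    i={k:np.array(v) for k,v in json.load(open("w1.json")).items()}
    im=cv2.imread("pics/wrist1.png")[:,:,::-1].copy()
    run(im,i)
    # mat corners / white rim approx, picked
    for uv in [(222,66),(423,60),(370,75),(204,147),(404,289),(413,62)]: print(uv,onplane(i,uv,.105).round(4)*1000)
E
python3 m.py; python3 - <<'E'
import cv2
a=cv2.imread("pics/wrist1.png")
cv2.imwrite("pics/w1a.png",cv2.resize(a[50:210,340:440],None,fx=5,fy=3.7,interpolation=2))
cv2.imwrite("pics/w1b.png",cv2.resize(a[200:310,340:440],None,fx=5,fy=5,interpolation=2))
E
```

```text
cam [0.57592566 0.02702097 0.52930164]
tray [563.2 -70.3] [ 89.3 129.9] 2.0790209770202637 (267, 124, 84, 115)
green [435.  -33.6] 14.2 (191, 138, 24, 22)
blue [ 827.9 -127.1] [220.3 135.5] 89.91603088378906 (467, 133, 137, 171)
blue [678.  -78.3] [ 14.6 274.8] 1.024938941001892 (398, 62, 23, 228)
blue [636.6 113.8] [95.2  7.8] 1.5090012550354004 (333, 0, 94, 12)
blue [479.8  30.4] [18.  20.9] 85.9344482421875 (224, 83, 20, 18)
orange [ 646.5 -206.1] [46.3  8.5] 1.9047285318374634 (359, 280, 37, 7) [ 669.73964816 -202.18580503] [ 623.1979534  -210.84358683]
(222, 66) [[465.4  58.2]]
(423, 60) [[689.6  62.2]]
(370, 75) [[631.3  47.1]]
(204, 147) [[435.8 -32.1]]
(404, 289) [[ 685.8 -225. ]]
(413, 62) [[678.7  60.3]]
```

View pics/w1b.png

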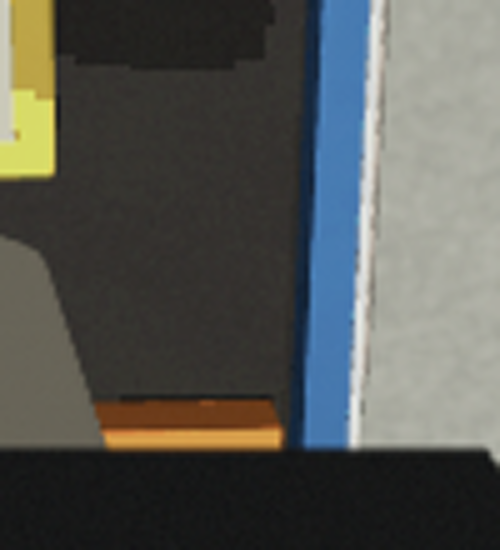

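```bash
python3 -m inch '[[[-0.005,0.038,0,0,0,0,0],[-0.005,0.038,0,0,0,0.012,0],[-0.002,0,-0.04,0,0.003,0.012,0],[0,0,-0.04,0,0,0,0],[0,0,-0.04,0,0,0,0],[0,0,-0.04,0,0,0,0],[0,0,-0.02,0,0,0,0],[0,0,0,0,0,0,0],[0,0,0,0,0,0,0]]]'
```

```text
time: 3.0
tool_pos: [0.5563, 0.0347, 0.1528]
tcp_rot: [[-0.032, 0.999, -0.002], [0.999, 0.032, 0.002], [0.002, -0.002, -1.0]]
contact_force: [0.6, -0.2, 0.8]
width: 0.0005
```

```bash
python3 -m inch '[[[0.005,-0.011,-0.018,0,0,0,0],[0,0,-0.018,0,0,0,0],[0,0,0,0,0,0,0]]]'; python3 - <<'E'
from h import *
for n in ["side","wrist"]:
    cv2.imwrite(f"pics/{n}2.png",camera(n)[:,:,::-1])
a=cv2.imread("pics/side2.png")[150:300,270:440];cv2.imwrite("pics/side2c.png",cv2.resize(a,None,fx=4,fy=4,interpolation=2))
E
```

```text
time: 3.3
tool_pos: [0.5636, 0.0249, 0.1217]
tcp_rot: [[-0.035, 0.999, 0.006], [0.999, 0.035, 0.002], [0.002, 0.006, -1.0]]
contact_force: [-0.2, 0.3, -0.4]
width: 0.0005
```

View pics/side2c.png

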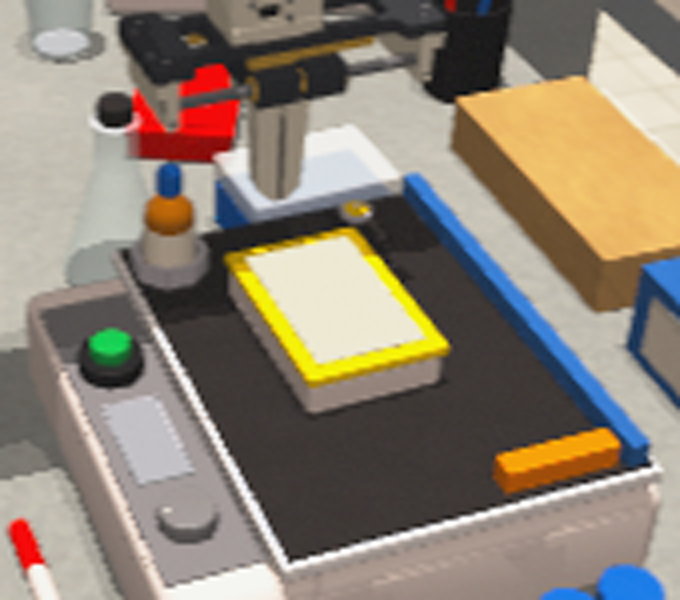

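View pics/wrist2.png

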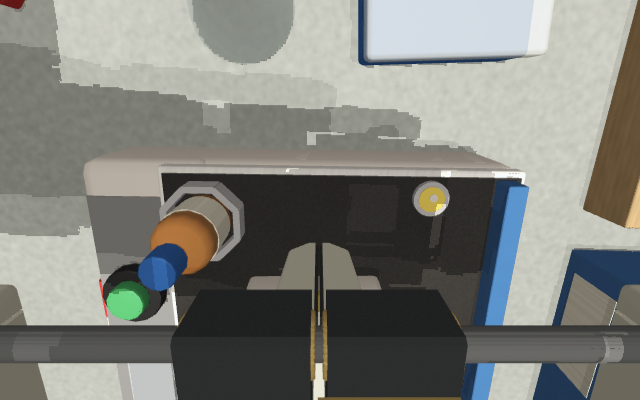

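```bash
python3 -m inch '[[[0,-0.01,-0.004,0,0,0,0],[0,-0.01,0,0,0,0,0],[0,-0.008,0,0,0,0,0],[0,-0.008,0,0,0,0,0],[0,-0.008,0,0,0,0,0],[0,-0.008,0,0,0,0,0],[0,-0.008,0,0,0,0,0]]]'; python3 - <<'E'
from h import *
for n in ["side"]:
    cv2.imwrite(f"pics/{n}3.png",camera(n)[:,:,::-1])
a=cv2.imread("pics/side3.png")[150:300,270:440];cv2.imwrite("pics/side3c.png",cv2.resize(a,None,fx=4,fy=4,interpolation=2))
print(observe()["tool_pos"])
E
```

```text
time: 4.1
tool_pos: [0.5663, -0.0402, 0.1233]
tcp_rot: [[-0.036, 0.999, 0.014], [0.999, 0.036, 0.001], [0.001, 0.014, -1.0]]
contact_force: [0.4, 1.3, 0.6]
width: 0.0004
[ 0.56635245 -0.0411137   0.12332004]
```

View pics/side3c.png

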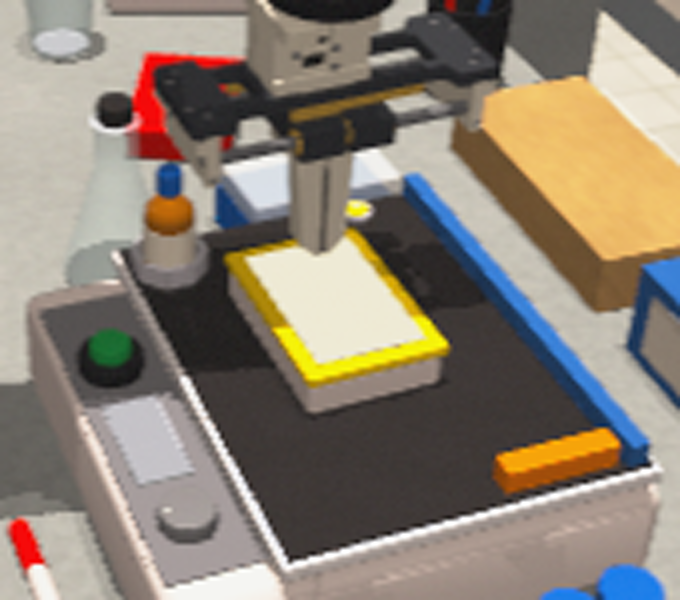

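```bash
python3 - <<'E'
from h import *
s=observe();print(s["time"],s["tool_pos"],s["contact_force"])
i=camera_info("side");p=s["tool_pos"]
print((proj(i,p)-[270,150])*4, (proj(i,[p[0],p[1],.14])-[270,150])*4)
w=camera_info("wrist");print(w["xyz"],proj(w,p))
cv2.imwrite("pics/wrist3.png",camera("wrist")[:,:,::-1]);cv2.imwrite("pics/scene3.png",cv2.resize(camera("scene")[130:235,230:370,::-1],None,fx=5,fy=5))
im=cv2.imread("pics/side3.png")[:,:,::-1].copy()
for c in blobs(mask(im,"yellow"),100):
    print(cv2.boundingRect(c))
E
```

```text
4.15 [ 0.56635245 -0.0411137   0.12332004] [-0.68556896 -1.20754531 -0.05266497]
[[311.73202316 280.36053316]] [[313.16014774 258.84346712]]
[0.55924777 0.04067927 0.31871351] [[320.93105554 238.02602232]]
(339, 229, 43, 16)
```

View pics/wrist3.png

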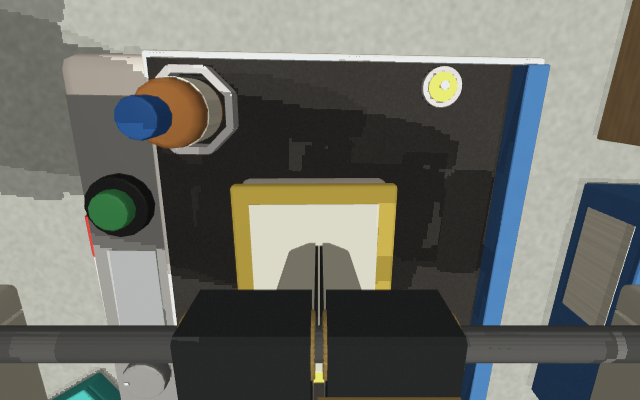

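View pics/scene3.png

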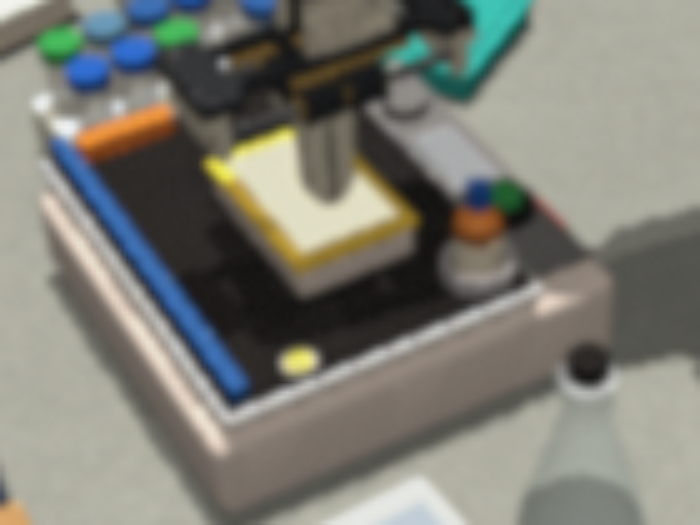

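```bash
python3 - <<'E'
from h import *
def tri(obs):
    A=np.zeros((3,3));b=np.zeros(3)
    for n,uv in obs:
        i=camera_info(n) if isinstance(n,str) else n
        d=rays(i,uv)[0];d/=np.linalg.norm(d);M=np.eye(3)-np.outer(d,d);A+=M;b+=M@i["xyz"]
    p=np.linalg.solve(A,b);return p,[proj(camera_info(n),p)-uv for n,uv in obs]
print("tip",tri([("side",(350,212.5)),("scene",(296.4,170.6))]))
print("tip w",tri([("side",(350,212.5)),("wrist",(319,244))]))
# other checks: orange inner/bar corner, level centre, bottle cap
print("level",tri([("side",(270+355/4,150+210/4)),("scene",(230+299/5,130+361/5))]))
print("level w",tri([("side",(270+355/4,150+210/4)),("wrist",(443,87))]))
print("lidcorner +y-x",tri([("side",(270+226/4,150+258/4)),("scene",(230+417/5,130+216/5))]))
print("lidcorner w",tri([("side",(270+226/4,150+258/4)),("wrist",(232,185))]))
s=observe();print(s["tool_pos"],s["tcp_rot"],s["q"])
w=camera_info("wrist");print(w["xyz"]-s["tool_pos"])
# initial wrist: tips
i0=dict(K=w["K"],xyz=np.array([0.0637489,0.55252613,0.38433913]),attitude=np.array([[ 2.61781645e-01, -9.23334160e-01, -2.80934867e-01],[ 9.65127049e-01,  2.50329176e-01,  7.65838271e-02],[-3.86269925e-04, -2.91186079e-01,  9.56666357e-01]]))
t0=np.array([0.14379509,0.53048895,0.18890978]);y=np.array([.26175,.96513,0])
print(proj(i0,[t0,t0+y*.0465,t0-y*.0465]))
E
```

```text
tip (array([ 0.56761937, -0.03869854,  0.14508634]), [array([[-1.4977665 , -0.09313257]]), array([[-1.13552977,  0.07357667]])])
tip w (array([ 0.56839294, -0.03667238,  0.14257986]), [array([[-1.57514329,  0.20850665]]), array([[6.76551529, 2.7112832 ]])])
level (array([0.63360897, 0.04519274, 0.1054061 ]), [array([[-0.35773027, -0.01168328]]), array([[-0.31118776,  0.01429762]])])
level w (array([0.63530387, 0.04816589, 0.1027345 ]), [array([[-0.28901853,  0.09244944]]), array([[1.41658772, 0.35997208]])])
lidcorner +y-x (array([ 0.51767748, -0.01205198,  0.13168824]), [array([[-0.79843661, -0.09736734]]), array([[-0.6088586 ,  0.08211289]])])
lidcorner w (array([ 0.51853225, -0.00844359,  0.12911893]), [array([[-0.98685702, -0.1473343 ]]), array([[4.31431621, 1.88099916]])])
[ 0.56630893 -0.03980008  0.12326733] [[-3.52481160e-02  9.99276972e-01  1.42514679e-02]
 [ 9.99378289e-01  3.52334083e-02  1.28185432e-03]
 [ 7.78799712e-04  1.42877905e-02 -9.99897621e-01]] [ -8.82568802  25.83395626  96.29598734   0.2357194   57.0746351
 -10.97210762]
[-0.00707255  0.08173201  0.19541817]
[[318.06814544 239.49241098]
 [396.33636872 239.5020306 ]
 [239.812975   239.48279297]]
```

The wrist and scene views show the fingertip above the lid (wrist 318,245; scene crop 332,203), and the tray hasn't moved. Triangulation puts the tip about 20 mm higher than the reported TCP. I'll lift, go back behind the tray, and touch the mat gently to find the real tip offset.

```bash
python3 -m inch '[[[0,0,0.03,0,0,0,0],[0,0.03,0.005,0,0,0,0],[-0.003,0.03,0,0,0.006,0,0],[0,0.004,0,0,0.006,0,0],[0,0,0,0,0,0,0],[0,0,0,0,0,0,0]]]'; python3 - <<'E'
from h import *
for n in ["side","wrist"]:
    cv2.imwrite(f"pics/{n}4.png",camera(n)[:,:,::-1])
a=cv2.imread("pics/side4.png")[150:300,270:440];cv2.imwrite("pics/side4c.png",cv2.resize(a,None,fx=4,fy=4,interpolation=2))
s=observe();print(s["tool_pos"],s["tcp_rot"][:,2],s["contact_force"])
E
```

```text
time: 4.85
tool_pos: [0.5629, 0.0265, 0.159]
tcp_rot: [[-0.036, 0.999, 0.001], [0.999, 0.036, 0.002], [0.002, 0.001, -1.0]]
contact_force: [-0.1, -0.7, 0.3]
width: 0.0005
[0.56288619 0.02613793 0.15902497] [ 7.52259343e-04  1.80384358e-03 -9.99998090e-01] [-0.22133011  0.18900729 -0.16992805]
```

View pics/side4c.png

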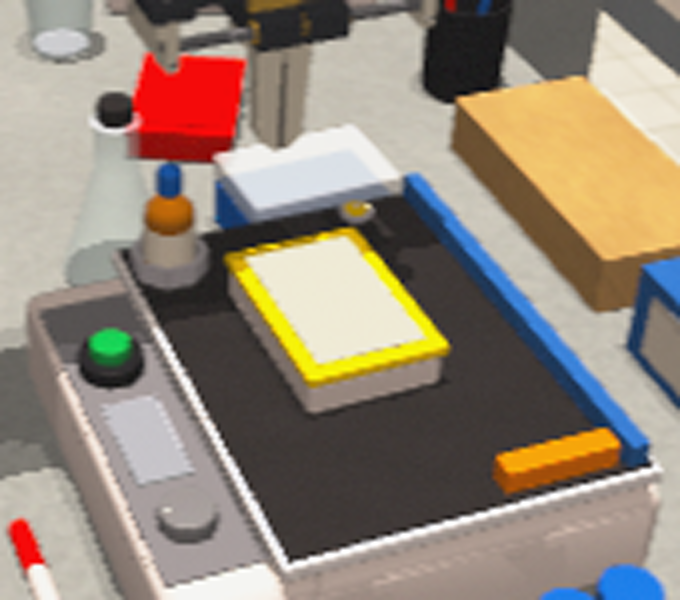

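```bash
python3 -m inch '[[[0,-0.002,-0.02,0,0,0,0],[0,0,-0.02,0,0,0,0],[0,0,-0.012,0,0,0,0],[0,0,0,0,0,0,0],[0,0,0,0,0,0,0]]]'; python3 - <<'E'
from h import *
for n in ["side","wrist"]:
    cv2.imwrite(f"pics/{n}5.png",camera(n)[:,:,::-1])
a=cv2.imread("pics/side5.png")[150:300,270:440];cv2.imwrite("pics/side5c.png",cv2.resize(a,None,fx=4,fy=4,interpolation=2))
s=observe();print(s["tool_pos"],s["tcp_rot"][:,2],s["contact_force"])
E
```

```text
time: 5.45
tool_pos: [0.5634, 0.0209, 0.1058]
tcp_rot: [[-0.031, 1.0, 0.002], [1.0, 0.031, 0.001], [0.001, 0.002, -1.0]]
contact_force: [-1.1, 0.3, 0.7]
width: 0.0003
[0.56359978 0.02102577 0.10606335] [ 0.00248081  0.00143302 -0.9999959 ] [-0.17188179 -0.49474247  0.50986792]
```

View pics/side5c.png

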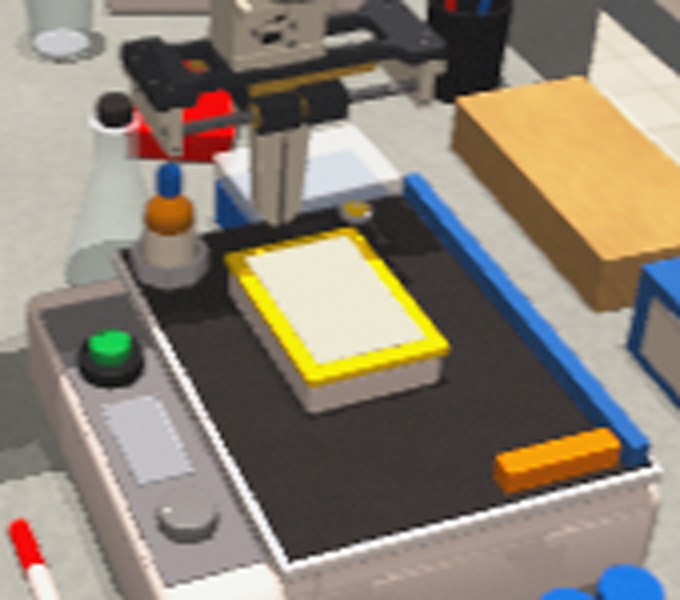

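View pics/wrist5.png

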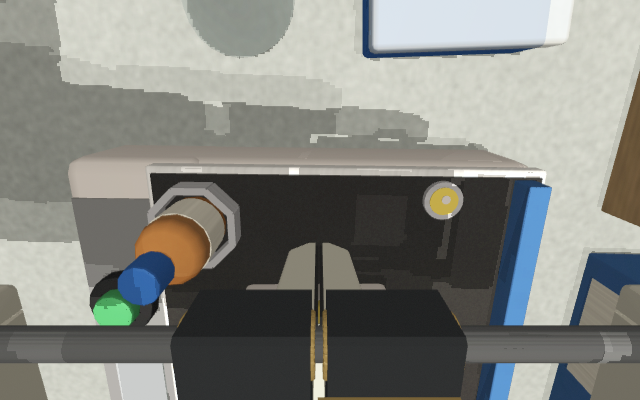

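```bash
python3 - <<'E'
from h import *
i=camera_info("side");d=rays(i,(314.5,188.75))[0];c=i["xyz"]
for y in (-.017,.0,.021,.058):
    print(y,c+d*(y-c[1])/d[1])
for y in (0.005,0.021,.035):
    d=rays(i,(270+282/4,150+225/4))[0];print("tip",y,c+d*(y-c[1])/d[1])
d=rays(i,(270+168/4,150+165/4))[0];print("cap",c+d*(.03-c[1])/d[1])
E
```

```text
-0.017 [ 0.48584741 -0.017       0.21753194]
0.0 [0.49161861 0.         0.20594902]
0.021 [0.49874773 0.021      0.19164072]
0.058 [0.51130858 0.058      0.16643085]
tip 0.005 [0.56406156 0.005      0.13509924]
tip 0.021 [0.57092104 0.021      0.12283656]
tip 0.035 [0.57692309 0.035      0.11210671]
cap [0.49523849 0.03       0.17936819]
```

The tip is really near 0.125 m while the reading says 0.106, so the offset is about +19 mm. The gripper bracket also comes close above the bottle. I'll turn the jaws to lie along y to clear it.

```bash
python3 -m inch '[[[0,0.005,0.04,0,0,0,0],[0,0.005,0.01,0,0,-0.149,0],[0,0,0,0,0,-0.149,0],[0,0,0,0,0,-0.149,0],[0,0,0,0,0,-0.149,0],[0,0,0,0,0,-0.149,0],[0,0,0,0,0,-0.149,0],[0,0,0,0,0,-0.149,0],[0,0,0,0,0,-0.149,0],[0,0,0,0,0,-0.149,0],[0,0,0,0,0,-0.149,0],[0,0,0,0,0,-0.1,0]]]'
```

```text
time: 6.75
tool_pos: [0.5675, 0.0316, 0.1689]
tcp_rot: [[1.0, -0.009, 0.013], [-0.009, -1.0, -0.012], [0.013, 0.011, -1.0]]
contact_force: [-0.9, 0.2, -0.2]
width: 0.0005
```

```bash
python3 -m inch '[[[-0.002,0,-0.02,0.012,0.013,0.02,0],[-0.001,0,-0.02,0,0,0,0],[0,0,-0.015,0,0,0,0],[0,0,-0.012,0,0,0,0],[0,0,0,0,0,0,0],[0,0,0,0,0,0,0]]]'; python3 - <<'E'
from h import *
for n in ["side","wrist"]:
    cv2.imwrite(f"pics/{n}6.png",camera(n)[:,:,::-1])
a=cv2.imread("pics/side6.png")[150:300,270:440];cv2.imwrite("pics/side6c.png",cv2.resize(a,None,fx=4,fy=4,interpolation=2))
s=observe();print(s["tool_pos"],s["tcp_rot"][:,2],s["contact_force"])
E
```

```text
time: 7.35
tool_pos: [0.5642, 0.0316, 0.0982]
tcp_rot: [[1.0, 0.025, 0.0], [0.025, -1.0, 0.003], [0.0, -0.003, -1.0]]
contact_force: [-0.3, -0.1, -0.0]
width: 0.0006
[0.5643512  0.03158584 0.0986276 ] [ 9.06223319e-04  3.07384738e-03 -9.99994865e-01] [ 0.00928745 -1.31291602  0.14052006]
```

View pics/side6c.png

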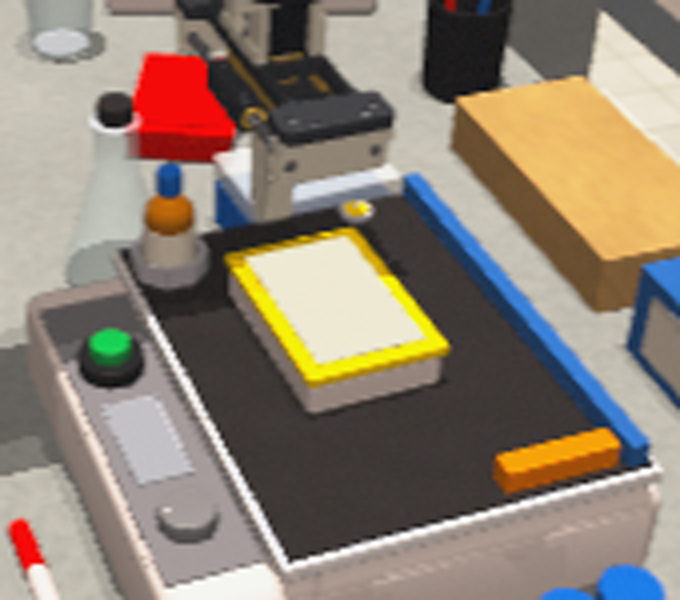

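View pics/wrist6.png

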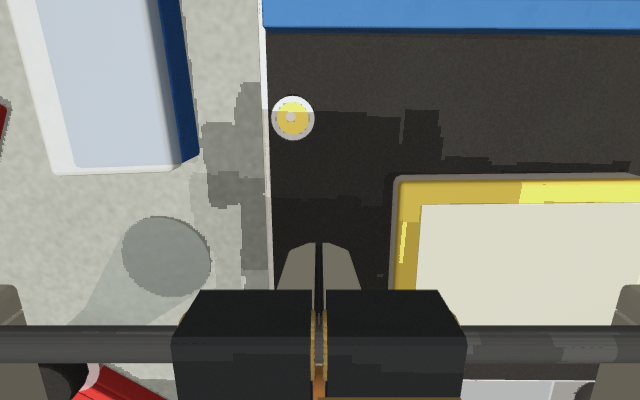

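```bash
python3 -m inch '[[[0,-0.01,0,0,0,0,0],[0,-0.008,0,0,0,0,0],[0,-0.008,0,0,0,0,0],[0,-0.008,0,0,0,0,0],[0,-0.008,0,0,0,0,0],[0,-0.008,0,0,0,0,0],[0,0,0,0,0,0,0]]]'; python3 - <<'E'
from h import *
import m
for n in ["side","wrist"]:
    cv2.imwrite(f"pics/{n}7.png",camera(n)[:,:,::-1])
a=cv2.imread("pics/side7.png")[150:300,270:440];cv2.imwrite("pics/side7c.png",cv2.resize(a,None,fx=4,fy=4,interpolation=2))
s=observe();print(s["tool_pos"],s["tcp_rot"][:,2],s["contact_force"])
E
```

```text
time: 8.15
tool_pos: [0.5654, -0.0234, 0.1007]
tcp_rot: [[1.0, 0.024, 0.005], [0.024, -1.0, 0.003], [0.005, -0.003, -1.0]]
contact_force: [0.2, -0.4, -0.2]
width: 0.0005
[ 0.56536435 -0.02254662  0.10065463] [ 0.00443339  0.0034263  -0.9999843 ] [ 0.58683838 -1.47590295  0.35672362]
```

View pics/side7c.png

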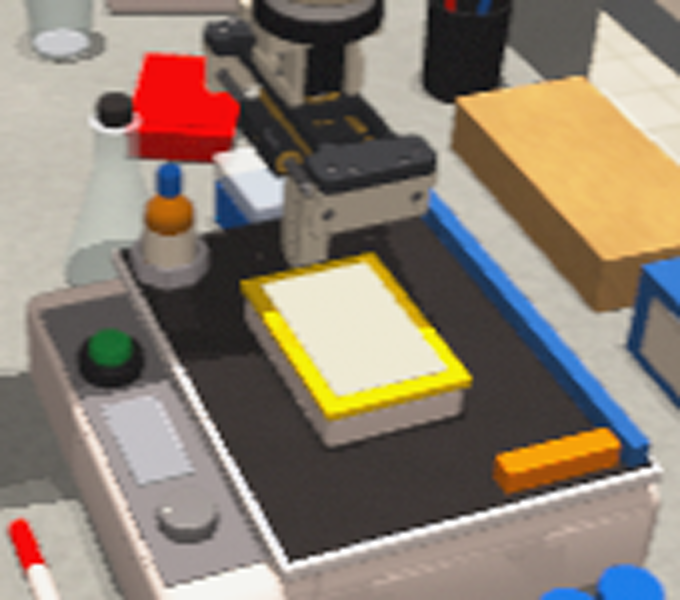

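View pics/wrist7.png

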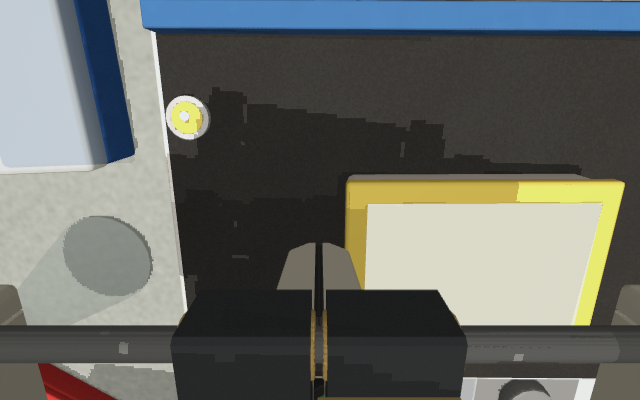

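```bash
cat > t.py <<'E'
from h import *
import sys
def tray(im,i):
    h=cv2.cvtColor(im,cv2.COLOR_RGB2HSV);m=cv2.inRange(h,(20,100,80),(36,255,255))
    c=blobs(m,150)[0];P=onplane(i,cv2.convexHull(c)[:,0],.137)*1000
    r=cv2.minAreaRect(P.astype(np.float32));a=r[2]-90*(r[2]>45)
    return np.round(r[0],1),np.round(r[1],1),round(a,2)
if __name__=="__main__":
    for f in sys.argv[1:]:
        print(f,*tray(cv2.imread(f"pics/{f}.png")[:,:,::-1].copy(),camera_info("side")))
E
python3 t.py side0 side4 side7
```

```text
side0 [562.3 -79.2] [ 95.1 136.9] 2.05
side4 [562.4 -78.9] [ 95.1 136. ] 2.15
side7 [ 562.6 -108.5] [ 93.2 135.9] 2.13
```

```bash
python3 -m inch '[[[0,-0.008,-0.001,0,0.004,0,0],[0,-0.008,-0.001,0,0,0,0],[0,-0.008,-0.001,0,0,0,0],[0,-0.008,0,0,0,0,0],[0,-0.006,0,0,0,0,0],[0,0,0,0,0,0,0]]]'; python3 - <<'E'
from h import *
for n in ["side","wrist"]:
    cv2.imwrite(f"pics/{n}8.png",camera(n)[:,:,::-1])
a=cv2.imread("pics/side8.png")[150:300,270:440];cv2.imwrite("pics/side8c.png",cv2.resize(a,None,fx=4,fy=4,interpolation=2))
s=observe();print(s["tool_pos"],s["tcp_rot"][:,2],s["contact_force"])
E
python3 t.py side8
```

```text
time: 8.85
tool_pos: [0.5679, -0.06, 0.1004]
tcp_rot: [[1.0, 0.027, 0.006], [0.027, -1.0, 0.006], [0.006, -0.006, -1.0]]
contact_force: [-0.0, 0.8, 1.0]
width: 0.0003
[ 0.5677739  -0.05941689  0.10032564] [ 0.00534661  0.0063086  -0.99996581] [0.12090509 0.71449992 1.12627394]
side8 [ 563.7 -144.9] [ 93.3 135.4] 0.43
```

View pics/side8c.png

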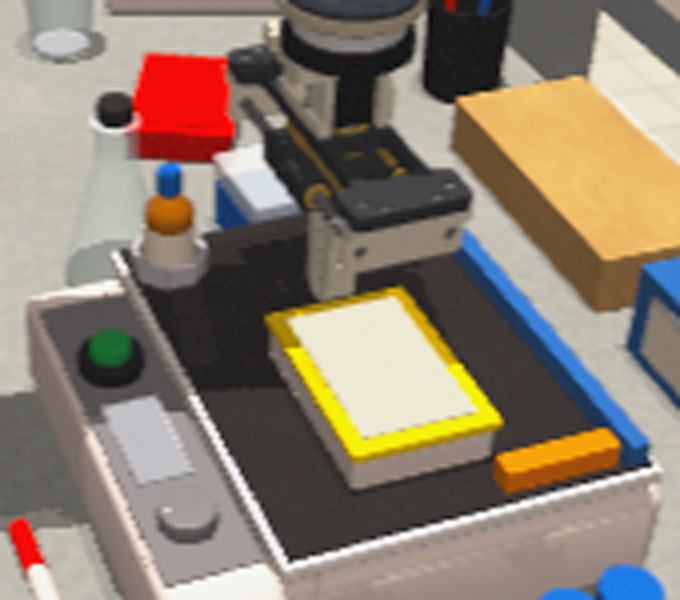

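```bash
python3 -m inch '[[[0,0.012,0.0,0,0,0,0],[0,0,0.035,0.006,0.006,0,0.3],[0,0,0.04,0,0,0,0.6],[-0.025,-0.03,0,0,0,0,0.6],[-0.025,-0.03,0,0,0,0,0.6],[-0.026,-0.027,0,0,0,0,0.6],[0,0,0,0,0,0,0.6],[0,0,0,0,0,0,0.6]]]'; python3 - <<'E'
from h import *
import json
s=observe();i=camera_info("wrist");cv2.imwrite("pics/wrist9.png",camera("wrist")[:,:,::-1])
json.dump({k:np.array(v).tolist() for k,v in i.items()},open("w9.json","w"))
cv2.imwrite("pics/side9.png",camera("side")[:,:,::-1])
print(s["tool_pos"],s["tcp_rot"])
import m; m.run(cv2.imread("pics/wrist9.png")[:,:,::-1].copy(),i)
E
python3 t.py side9
```

```text
time: 9.75
tool_pos: [0.4884, -0.1296, 0.1769]
tcp_rot: [[0.999, 0.032, -0.004], [0.032, -0.999, 0.012], [-0.003, -0.012, -1.0]]
contact_force: [-0.8, -0.5, 0.1]
width: 0.0516
[ 0.48843007 -0.12964988  0.17685762] [[ 0.99948629  0.03184881 -0.00357994]
 [ 0.03188932 -0.99942064  0.01189359]
 [-0.00319907 -0.01200164 -0.99992286]]
cam [ 0.5692305  -0.12887933  0.37193901]
tray [ 564.3 -137.2] [ 88.8 128.5] 0.4440065324306488 (232, 21, 214, 151)
green [ 552.6 -317.8] 20.6 (555, 100, 58, 48)
green [435.4 -36.6] 15.2 (188, 241, 34, 33)
green [ 625.7 -335.2] 8.5 (632, 0, 8, 27)
blue [ 589.2 -304. ] [31.3 38.1] 13.947541236877441 (561, 42, 61, 52)
blue [ 619.1 -299.8] [20.5 38.3] 1.663280725479126 (567, 0, 64, 37)
blue [601.2  68.7] [34.9 36.8] 1.6630041599273682 (0, 0, 54, 60)
blue [ 483.6 -315.9] [39.2 31.1] 60.5588264465332 (544, 199, 53, 44)
blue [ 486.5 -351.7] [36.1 27.8] 16.585065841674805 (600, 195, 40, 44)
blue [ 520.8 -344.5] [34.5 21.9] 16.58503532409668 (607, 147, 33, 46)
orange [ 613.6 -215.8] [26.6 18.3] 1.7409205436706543 (446, 0, 29, 47) [ 626.76954739 -206.59562495] [ 600.08841065 -225.284815  ]
side9 [ 563.5 -144.7] [ 95.  135.7] 0.65
```

View pics/wrist9.png

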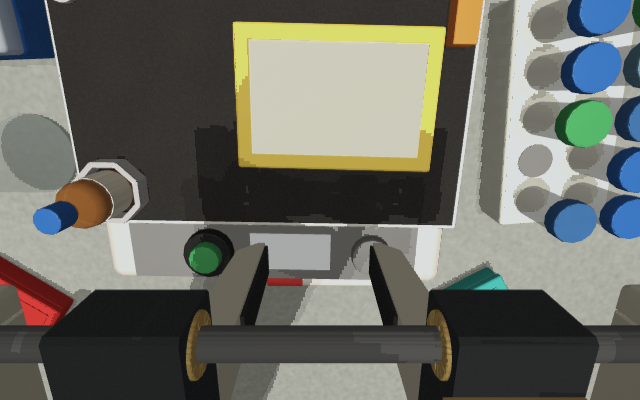

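```bash
python3 -m inch '[[[0,-0.004,-0.02,-0.012,-0.004,-0.012,0.6],[0,-0.003,-0.02,0,0,0,0.6],[0,0,-0.02,0,0,0,0.6],[0,0,-0.016,0,0,0,0.6],[0,0,0,0,0,0,0.6],[0,0,0,0,0,0,0.6]]]'; python3 - <<'E'
from h import *
cv2.imwrite("pics/side10.png",cv2.resize(camera("side")[150:300,270:440,::-1],None,fx=4,fy=4,interpolation=2))
s=observe();print(s["tool_pos"],s["tcp_rot"],s["contact_force"])
E
```

```text
time: 10.45
tool_pos: [0.4928, -0.1313, 0.0979]
tcp_rot: [[1.0, 0.028, 0.002], [0.028, -1.0, -0.0], [0.001, 0.0, -1.0]]
contact_force: [-0.3, -0.6, 0.2]
width: 0.0561
[ 0.49271834 -0.13128913  0.09803207] [[ 9.99610599e-01  2.78543356e-02  1.66925892e-03]
 [ 2.78551882e-02 -9.99611849e-01 -4.89704993e-04]
 [ 1.65497058e-03  5.36011823e-04 -9.99998487e-01]] [-0.86104454  0.22257684 -0.51323668]
```

View pics/side10.png

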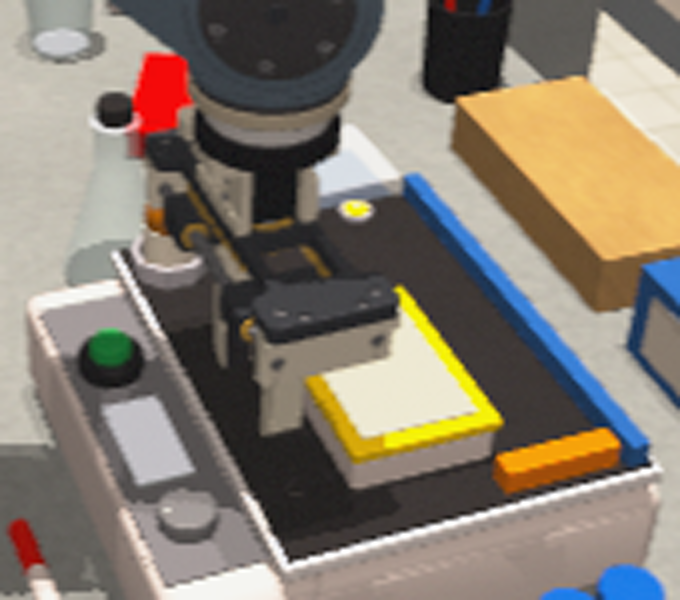

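```bash
python3 -m inch '[[[0.006,-0.005,0,0,0,-0.01,0.6],[0.008,0,0,0,0,0,0.6],[0.01,0,0,0,0,0,0.6],[0.01,0,0,0,0,0,0.6],[0.01,0,0,0,0,0,0.6],[0.01,0,0,0,0,0,0.6],[0.01,0,0,0,0,0,0.6],[0.008,0,0,0,0,0,0.6],[0,0,0,0,0,0,0.6]]]'; python3 - <<'E'
from h import *
import m
i=camera_info("wrist");im=camera("wrist");cv2.imwrite("pics/wrist11.png",im[:,:,::-1])
cv2.imwrite("pics/side11.png",cv2.resize(camera("side")[150:300,270:440,::-1],None,fx=4,fy=4,interpolation=2))
s=observe();print(s["tool_pos"],s["tcp_rot"],s["contact_force"]);m.run(im,i)
E
```

```text
time: 11.4
tool_pos: [0.5731, -0.1367, 0.1003]
tcp_rot: [[1.0, 0.017, 0.005], [0.017, -1.0, -0.002], [0.005, 0.002, -1.0]]
contact_force: [0.2, -1.1, -0.2]
width: 0.0559
[ 0.57209248 -0.13666109  0.10027656] [[ 0.9998419   0.01733847  0.00394433]
 [ 0.01734466 -0.99984838 -0.00154222]
 [ 0.00391699  0.00161039 -0.99999103]] [-0.3797956  -0.72241348 -0.07251737]
cam [ 0.65229887 -0.13447914  0.29609246]
tray [ 626.2 -137.1] [ 88.5 127.9] 1.003611445426941 (170, 49, 308, 198)
green [ 554.6 -312.1] 19.3 (588, 243, 52, 58)
blue [ 679.7 -109.5] [ 13.1 240. ] 1.0083385705947876 (0, 14, 533, 33)
blue [ 593.9 -291.7] [35.7 21.8] 15.563790321350098 (596, 182, 44, 62)
blue [ 628.3 -284.7] [31.4 16.8] 15.563819885253906 (604, 115, 36, 63)
orange [ 636.8 -216.8] [68.7 19. ] 0.9803801774978638 (461, 55, 40, 145) [ 671.06611348 -206.78885294] [ 602.36811413 -226.80279476]
```

View pics/side11.png

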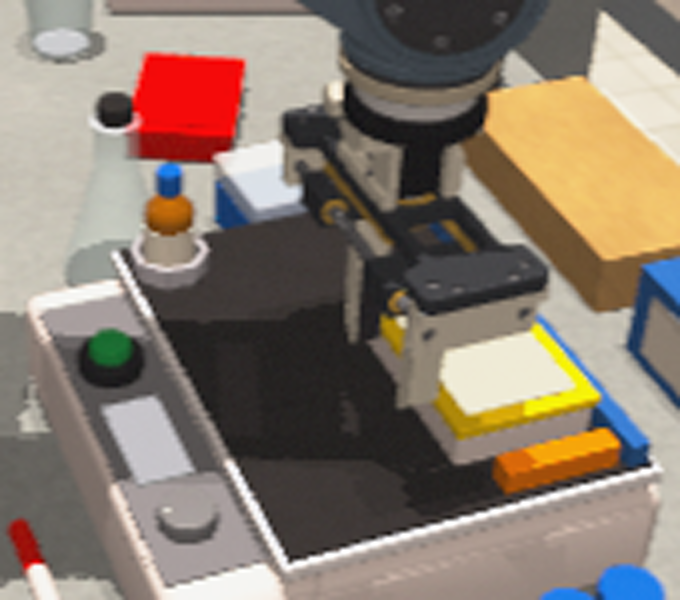

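View pics/wrist11.png

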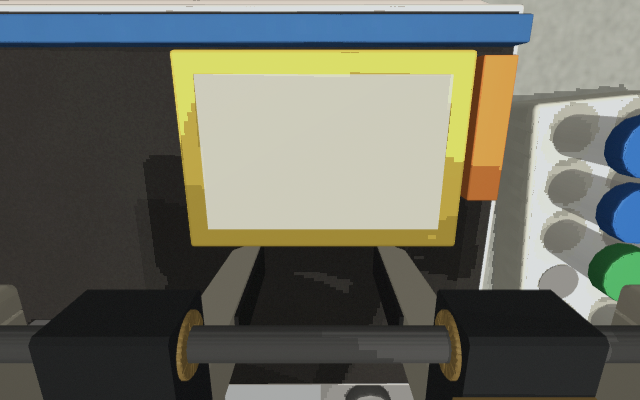

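```bash
python3 -m inch '[[[0.004,0,0,0,0,0,0.6],[0.004,0,0,0,0,0,0.6],[0,0,0,0,0,0,0.6]]]'; python3 -m inch '[[[0.003,0,0,0,0,0,0.6]]]'
```

```text
time: 11.8
tool_pos: [0.5772, -0.1367, 0.1001]
tcp_rot: [[1.0, 0.017, -0.003], [0.017, -1.0, -0.001], [-0.003, 0.001, -1.0]]
contact_force: [0.9, 0.4, -0.2]
width: 0.0556
time: 11.9
tool_pos: [0.5774, -0.1366, 0.1001]
tcp_rot: [[1.0, 0.018, -0.01], [0.018, -1.0, -0.0], [-0.01, 0.0, -1.0]]
contact_force: [-27.5, -1.2, 18.9]
width: 0.0558
```

Force rose to 27 N, so the tray is against the bar. I'll back off, look, then push the end.

```bash
python3 -m inch '[[[-0.01,0,0,0,-0.008,0,0.6],[-0.015,0,0,0,0,0,0.6],[0,0,0,0,0,0,0.6]]]'; python3 - <<'E'
from h import *
import m
i=camera_info("wrist");im=camera("wrist");cv2.imwrite("pics/wrist12.png",im[:,:,::-1])
s=observe();print(s["tool_pos"],s["tcp_rot"],s["contact_force"]);m.run(im,i)
E
```

```text
time: 12.2
tool_pos: [0.5521, -0.1368, 0.1002]
tcp_rot: [[1.0, 0.018, -0.002], [0.018, -1.0, -0.001], [-0.002, 0.0, -1.0]]
contact_force: [1.0, 0.9, -0.2]
width: 0.0556
[ 0.55312229 -0.13691643  0.10044066] [[ 9.99844733e-01  1.76104613e-02 -6.17461454e-04]
 [ 1.76100164e-02 -9.99844673e-01 -7.18784639e-04]
 [-6.30023675e-04  7.07799529e-04 -9.99999551e-01]] [-0.0252637   0.3910561  -0.26006224]
cam [ 0.63257815 -0.13478982  0.29547331]
tray [ 626.9 -137.1] [ 81.6 127.8] 1.0071297883987427 (164, 0, 322, 198)
green [ 553.1 -313.8] 20.8 (596, 211, 44, 60)
blue [ 592.3 -288.6] [32.5 16.6] 15.842293739318848 (605, 146, 35, 62)
blue [ 626.8 -281.7] [27.6 11.1] 15.842260360717773 (615, 78, 25, 59)
orange [ 636.6 -209.4] [68.6  3.6] 1.065132737159729 (467, 4, 26, 156) [ 670.95754032 -206.97677716] [ 602.36989486 -211.72865915]
```

View pics/wrist12.png

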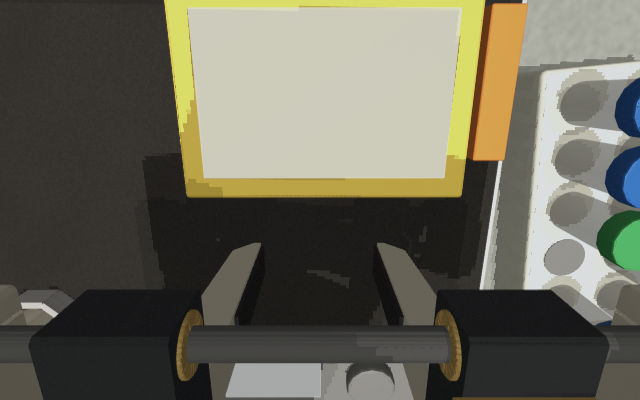

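```bash
python3 -m inch '[[[-0.003,0,0.04,0,0,0,0.6],[0,0,0.04,0,0,0,0.3],[0.025,0.032,0,0,0,0,0],[0.028,0.034,0,0,0,0,0],[0.025,0.034,0,0,0,0,0],[0,0,0,0,0,0,0],[0,0,0,0,0,0,0]]]'; python3 -c "
from h import *
print(observe()['tcp_rot'])"
```

```text
time: 12.95
tool_pos: [0.6363, -0.0331, 0.1858]
tcp_rot: [[1.0, 0.015, 0.007], [0.015, -1.0, -0.001], [0.007, 0.001, -1.0]]
contact_force: [-1.4, -0.0, 0.3]
width: 0.0124
[[ 9.99855134e-01  1.54244223e-02  7.19709637e-03]
 [ 1.54302723e-02 -9.99880659e-01 -7.58010316e-04]
 [ 7.18454559e-03  8.68953663e-04 -9.99973813e-01]]
```

```bash
python3 -m inch '[[[-0.006,-0.002,-0.02,0,0.006,0,0],[-0.003,-0.002,-0.02,0,0,0,0],[0,0,-0.02,0,0,0,0],[0,0,-0.02,0,0,0,0],[0,0,-0.004,0,0,0,0],[0,0,0,0,0,0,0]]]'; python3 - <<'E'
from h import *
cv2.imwrite("pics/wrist13.png",camera("wrist")[:,:,::-1])
cv2.imwrite("pics/side13.png",cv2.resize(camera("side")[150:300,270:440,::-1],None,fx=4,fy=4,interpolation=2))
E
```

```text
time: 13.55
tool_pos: [0.6271, -0.042, 0.1005]
tcp_rot: [[1.0, 0.011, 0.004], [0.011, -1.0, -0.002], [0.004, 0.002, -1.0]]
contact_force: [-0.5, -0.4, 0.2]
width: 0.0004
```

View pics/side13.png

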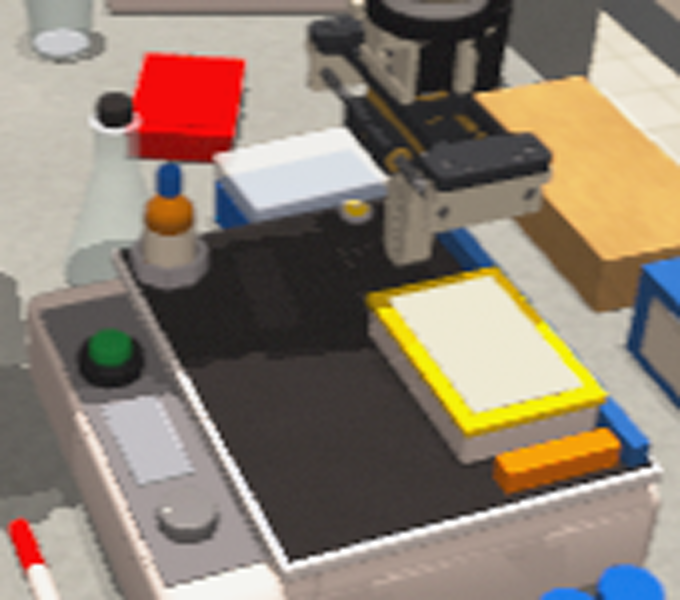

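View pics/wrist13.png

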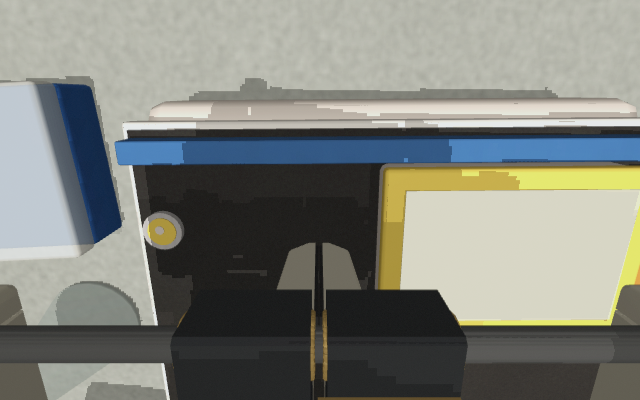

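```bash
python3 -m inch '[[[0,-0.006,0,0,0,0,0],[0,-0.006,0,0,0,0,0],[0,-0.006,0,0,0,0,0],[0,0,0,0,0,0,0]]]'; python3 -m inch '[[[0,-0.003,0,0,0,0,0]]]';python3 -m inch '[[[0,-0.003,0,0,0,0,0]]]'
```

```text
time: 14.05
tool_pos: [0.6289, -0.062, 0.1043]
tcp_rot: [[1.0, 0.011, 0.01], [0.011, -1.0, -0.003], [0.01, 0.003, -1.0]]
contact_force: [-1.0, 0.5, 0.2]
width: 0.0006
time: 14.15
tool_pos: [0.629, -0.0651, 0.1045]
tcp_rot: [[1.0, 0.011, 0.01], [0.011, -1.0, -0.002], [0.01, 0.002, -1.0]]
contact_force: [-0.6, 1.6, 0.4]
width: 0.0001
time: 14.25
tool_pos: [0.629, -0.0681, 0.1046]
tcp_rot: [[1.0, 0.011, 0.01], [0.011, -1.0, -0.002], [0.01, 0.002, -1.0]]
contact_force: [-0.6, 1.2, 0.2]
width: 0.0007
```

```bash
python3 -m inch '[[[0,-0.002,-0.002,0,0.005,0,0]]]'; python3 -m inch '[[[0,-0.002,0,0,0,0,0]]]'; python3 - <<'E'
from h import *
cv2.imwrite("pics/side14.png",cv2.resize(camera("side")[150:300,270:440,::-1],None,fx=4,fy=4,interpolation=2))
E
```

```text
time: 14.35
tool_pos: [0.6292, -0.0692, 0.1038]
tcp_rot: [[1.0, 0.011, 0.005], [0.011, -1.0, -0.0], [0.005, 0.0, -1.0]]
contact_force: [-9.0, 15.5, 27.2]
width: 0.0001
time: 14.45
tool_pos: [0.6291, -0.0702, 0.1045]
tcp_rot: [[1.0, 0.011, 0.005], [0.011, -1.0, 0.002], [0.005, -0.001, -1.0]]
contact_force: [-1.8, 3.2, 1.0]
width: 0.0002
```

View pics/side14.png

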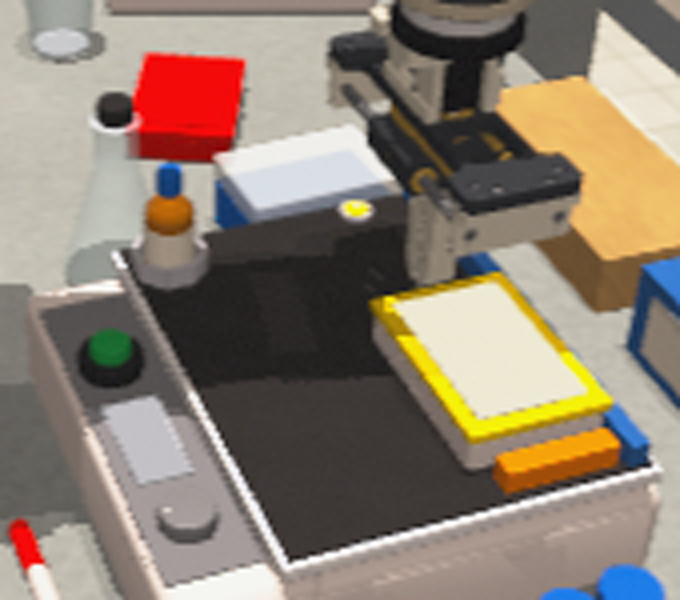

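```bash
python3 -m inch '[[[0,0.012,0,0,0,0,0],[0,0.006,0.03,0,0,0,0],[0,0,0.04,0,0,0,0],[0,0,0.035,0,0,0,0],[-0.03,-0.02,0.01,0,0,0,0],[-0.03,-0.03,0,0,0,0,0],[0,-0.03,0,0,0,0,0],[0,0,0,0,0,0,0],[0,0,0,0,0,0,0]]]'; python3 - <<'E'
from h import *
import m
i=camera_info("wrist");im=camera("wrist");cv2.imwrite("pics/wrist15.png",im[:,:,::-1])
s=observe();print(s["tool_pos"],s["tcp_rot"],s["contact_force"]);m.run(im,i)
E
```

```text
time: 15.4
tool_pos: [0.5664, -0.129, 0.2218]
tcp_rot: [[1.0, 0.014, 0.003], [0.014, -1.0, -0.002], [0.003, 0.002, -1.0]]
contact_force: [0.7, 1.2, -0.3]
width: 0.0002
[ 0.56650219 -0.12886116  0.22176063] [[ 0.9998813   0.01502908  0.00339184]
 [ 0.01503562 -0.99988513 -0.00191156]
 [ 0.00336272  0.00196233 -0.99999242]] [ 0.32207357 -0.6041734   0.04515856]
cam [ 0.64582726 -0.12698664  0.41746721]
tray [ 630.3 -143. ] [ 88.1 129. ] 0.8336142897605896 (252, 54, 176, 119)
tray [633.1  31.8] [13.6 14.4] 81.61952209472656 (101, 99, 19, 20)
green [ 633.5 -352.8] 20.5 (559, 94, 50, 40)
green [ 554.2 -318.3] 20.3 (505, 184, 43, 38)
blue [679.5 -85. ] [ 13.  288.6] 1.0388411283493042 (76, 38, 377, 20)
blue [651.7  70.5] [92.5 20. ] 3.8096725940704346 (40, 19, 54, 124)
blue [ 509.  -356.9] [72.2 38.7] 6.3353776931762695 (545, 218, 47, 72)
blue [ 629.3 -301.4] [31.  37.1] 0.8264114260673523 (509, 99, 47, 40)
blue [ 594.2 -305.4] [37.1 31.7] 65.6713638305664 (507, 143, 45, 39)
blue [ 562.6 -350.5] [39.1 31.2] 75.39481353759766 (552, 180, 45, 37)
orange [ 607.8 -215.8] [ 5.1 11.3] 79.60704040527344 (420, 137, 9, 14) [ 613.3634016  -212.56574973] [ 602.55555111 -218.72252611]
```

View pics/wrist15.png

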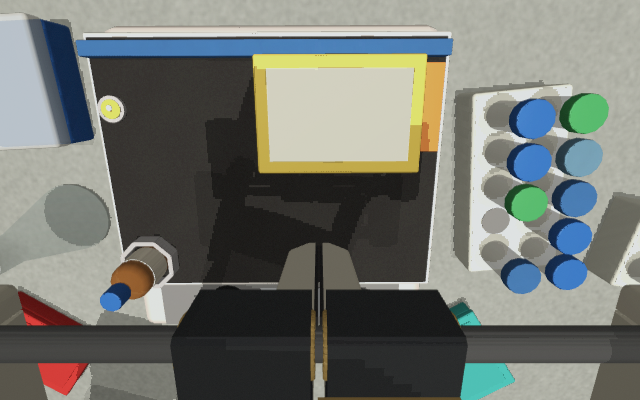

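```bash
python3 - <<'E'
import cv2
a=cv2.imread("pics/wrist15.png")
cv2.imwrite("pics/w15c.png",cv2.resize(a[35:185,370:470],None,fx=5,fy=4,interpolation=2))
b=cv2.imread("pics/side14.png");cv2.imwrite("pics/s14c.png",cv2.resize(b[350:500,420:660],None,fx=3,fy=3,interpolation=2))
E
```

```text
(no output)
```

View pics/w15c.png

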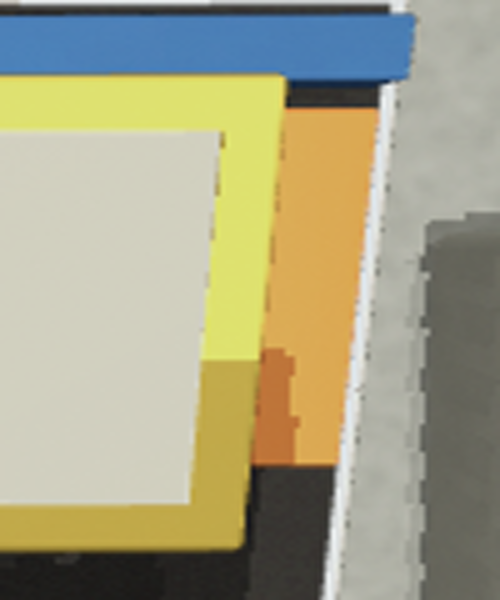

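View pics/s14c.png

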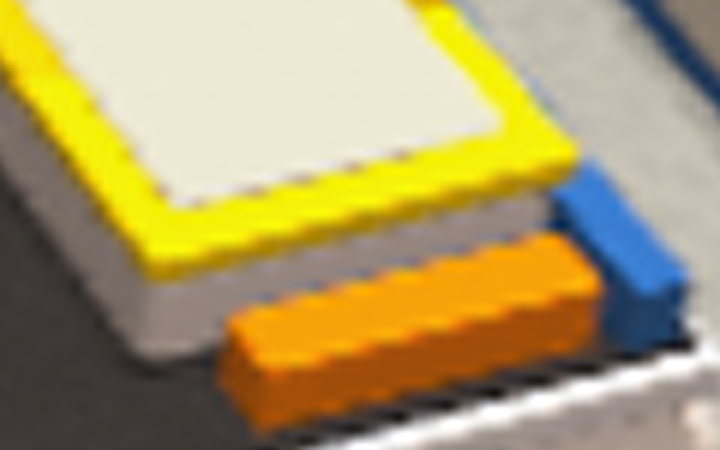

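```bash
python3 - <<'E'
from h import *
i=camera_info("wrist")
for r,l,o in [(130,282,378),(200,272,370),(300,265,358),(400,256,346)]:
    a=onplane(i,(370+l/5,35+r/4),.137)[0]*1000;b=onplane(i,(370+o/5,35+r/4),.121)[0]*1000;print(a.round(1),b.round(1),(a-b)[1].round(1))
    # pixel where a vertical tray end and stop inner edge
s=camera_info("side")
# side: orange top inner edge line and tray end bottom: intersection on the tray end of orange top inner edge
for u,v in [(230,318),(540,235)]:
    px=(270+(420+u/3)/4,150+(350+v/3)/4);print("orange inner top",onplane(s,px,.121)*1000)
for u,v in [(150,275),(570,165)]:
    px=(270+(420+u/3)/4,150+(350+v/3)/4);print("lid lower/top -y edge",onplane(s,px,.137)*1000)
for u,v in [(265,365),(600,285)]:
    px=(270+(420+u/3)/4,150+(350+v/3)/4);print("orange outer top",onplane(s,px,.121)*1000)
E
```

```text
[ 666.2 -206.7] [ 667.5 -226.3] 19.6
[ 653.8 -206.5] [ 654.5 -226.6] 20.1
[ 635.7 -207.3] [ 635.3 -226.9] 19.6
[ 616.8 -207.7] [ 615.3 -227.2] 19.5
orange inner top [[ 603.41427268 -217.14767329]]
orange inner top [[ 668.87484129 -215.1207874 ]]
lid lower/top -y edge [[ 585.2030544  -217.32438571]]
lid lower/top -y edge [[ 672.57864008 -214.77839739]]
orange outer top [[ 603.68511031 -230.12535905]]
orange outer top [[ 672.37312829 -230.53710554]]
```

The gap to the stop is unclear: the wrist view says about 3.5 mm, the side view about 0. I'll push the end once more until the contact is firm.

```bash
python3 -m inch '[[[0.03,0.035,0,0,0,0,0],[0.027,0.035,0,0,0,0,0],[0.002,0.016,0,0,0,0,0],[0,0,-0.03,0,0,0,0],[0,0,-0.03,0,0,0,0],[0,0,-0.03,0,0,0,0],[0,0,-0.026,0,0,0,0],[0,0,0,0,0,0,0]]]'; python3 -c "
from h import *
print(observe()['tcp_rot'])"
```

```text
time: 16.25
tool_pos: [0.6264, -0.0309, 0.1005]
tcp_rot: [[1.0, 0.022, 0.002], [0.022, -1.0, -0.002], [0.002, 0.002, -1.0]]
contact_force: [0.1, 0.5, 0.2]
width: 0.0004
[[ 0.99974578  0.02242904  0.00230384]
 [ 0.02243445 -0.99974556 -0.00234922]
 [ 0.00225056  0.00240031 -0.99999459]]
```

```bash
python3 -m inch '[[[0.001,-0.01,-0.002,0,0,-0.005,0],[0.001,-0.01,-0.002,0,0,0,0],[0,-0.008,-0.001,0,0,0,0],[0,-0.004,0,0,0,0,0],[0,0,0,0,0,0,0]]]'; python3 -m inch '[[[0,-0.003,0,0,0,0,0]]]'; python3 -m inch '[[[0,-0.003,0,0,0,0,0]]]'; python3 -m inch '[[[0,-0.002,0,0,0,0,0]]]'
```

```text
time: 16.75
tool_pos: [0.6304, -0.0659, 0.0999]
tcp_rot: [[1.0, 0.017, 0.008], [0.017, -1.0, -0.004], [0.008, 0.004, -1.0]]
contact_force: [0.9, -0.1, -0.4]
width: 0.0007
time: 16.85
tool_pos: [0.6305, -0.0689, 0.1004]
tcp_rot: [[1.0, 0.017, 0.008], [0.017, -1.0, -0.003], [0.008, 0.003, -1.0]]
contact_force: [-1.0, 0.9, 0.9]
width: 0.0005
time: 16.95
tool_pos: [0.6306, -0.0703, 0.1008]
tcp_rot: [[1.0, 0.017, 0.009], [0.017, -1.0, -0.0], [0.009, 0.0, -1.0]]
contact_force: [-0.1, 19.7, 2.4]
width: 0.0005
time: 17.05
tool_pos: [0.6306, -0.0702, 0.101]
tcp_rot: [[1.0, 0.017, 0.009], [0.017, -1.0, 0.003], [0.009, -0.003, -1.0]]
contact_force: [-0.1, 13.1, 1.8]
width: 0.0005
```

Firm stop at 20 N, so the tray end is on the orange stop. Next the button: I'll turn the tool 45° so the gripper body clears the bottle.

```bash
python3 -m inch '[[[0,0.012,0,0,0,0,0],[0,0.006,0.03,0,0,0,0],[0,0,0.04,0,0,0,0],[0,0,0.04,0,0.006,0,0],[-0.03,0,0.02,0,0,0.1,0],[-0.03,0,0,0,0,0.14,0],[-0.03,0.005,0,0,0,0.14,0],[-0.03,0.005,0,0,0,0.14,0],[-0.03,0.005,0,0,0,0.14,0],[-0.03,0.003,0,0,0,0.1,0],[-0.02,0,0,0,0,0,0],[0,0,0,0,0,0,0]]]'; python3 - <<'E'
from h import *
import m
i=camera_info("wrist");im=camera("wrist");cv2.imwrite("pics/wrist16.png",im[:,:,::-1])
i2=camera_info("side");im2=camera("side");cv2.imwrite("pics/side16.png",im2[:,:,::-1])
cv2.imwrite("pics/side16c.png",cv2.resize(im2[150:300,270:440,::-1],None,fx=4,fy=4,interpolation=2))
s=observe();print(s["tool_pos"],s["tcp_rot"],s["contact_force"]);m.run(im,i)
E
python3 t.py side16
```

```text
time: 18.25
tool_pos: [0.4222, -0.0283, 0.2365]
tcp_rot: [[0.687, 0.726, 0.005], [0.726, -0.687, -0.002], [0.002, 0.005, -1.0]]
contact_force: [1.1, -0.3, -0.2]
width: 0.0003
[ 0.42421647 -0.02857789  0.23660708] [[ 0.68768835  0.72598014  0.00613029]
 [ 0.72600049 -0.68769154 -0.00190612]
 [ 0.00283194  0.00576141 -0.99997939]] [ 0.04047362 -0.93670328  0.05875545]
cam [0.4757668  0.03177522 0.43205923]
tray [ 627.9 -143.6] [ 90.7 131. ] 1.026723027229309 (509, 21, 131, 191)
green [ 552.5 -316.3] 22.8 (580, 279, 40, 33)
green [433.6 -33.3] 13.6 (319, 165, 27, 29)
blue [675.4 -91.5] [20.2 83.3] 1.0213415622711182 (564, 0, 76, 65)
blue [ 579.9 -294. ] [37.5 28.5] 61.269256591796875 (609, 253, 31, 33)
blue [495.8  29.2] [18.8 19.1] 46.596561431884766 (325, 67, 24, 25)
blue [ 475.7 -358.7] [19.6 38.8] 46.36029815673828 (551, 363, 37, 16)
side16 [ 628.2 -153.3] [ 93.7 135.5] 1.33
```

View pics/wrist16.png

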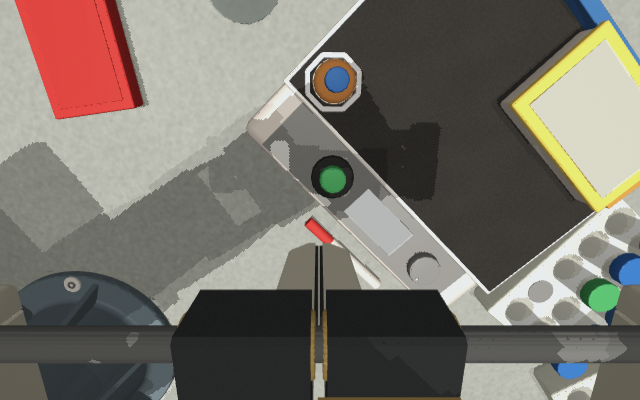

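View pics/side16c.png

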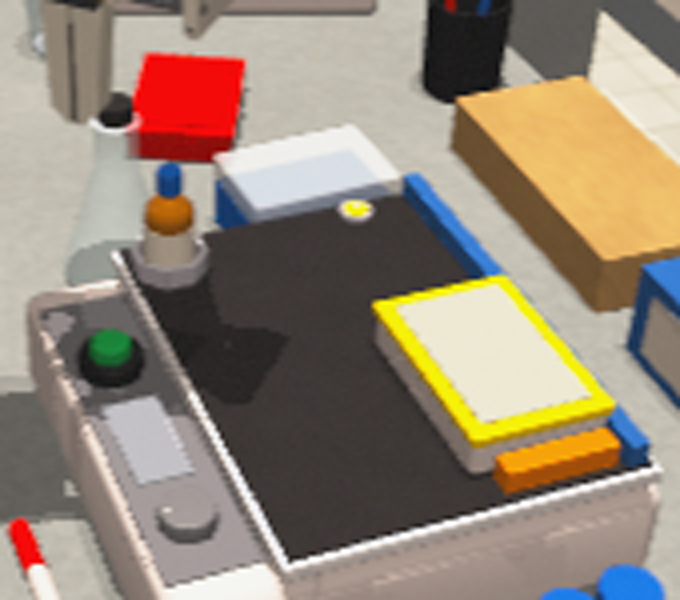

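```bash
python3 -m inch '[[[0.01,-0.004,0,0,0.005,0,0],[0,0,-0.03,0,0,0,0],[0,0,-0.03,0,0,0,0],[0,0,-0.03,0,0,0,0],[0,0,-0.022,0,0,0,0],[0,0,0,0,0,0,0],[0,0,0,0,0,0,0]]]'; python3 - <<'E'
from h import *
im=camera("wrist");cv2.imwrite("pics/wrist17.png",im[:,:,::-1])
im2=camera("side");cv2.imwrite("pics/side17c.png",cv2.resize(im2[150:300,230:400,::-1],None,fx=4,fy=4,interpolation=2))
s=observe();print(s["tool_pos"],s["tcp_rot"],s["contact_force"])
E
```

```text
time: 19.05
tool_pos: [0.4452, -0.0348, 0.1206]
tcp_rot: [[0.689, 0.725, 0.004], [0.725, -0.689, -0.003], [0.0, 0.005, -1.0]]
contact_force: [0.4, -0.1, 0.6]
width: 0.0006
[ 0.44518496 -0.03475422  0.12120491] [[ 0.68904825  0.72469415  0.00555871]
 [ 0.72471446 -0.68903981 -0.00361753]
 [ 0.00120857  0.00652113 -0.99997801]] [ 0.5550793  -0.0445502   0.26498663]
```

View pics/wrist17.png

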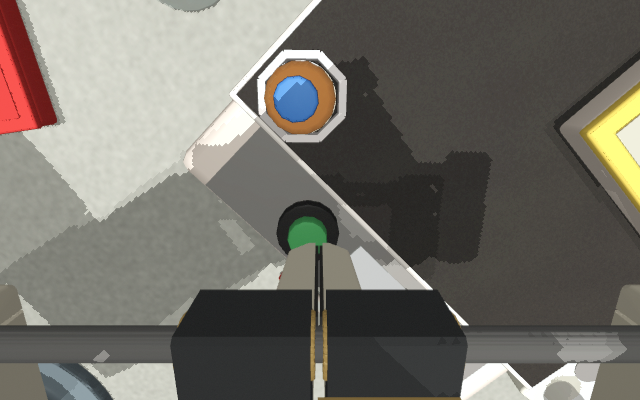

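View pics/side17c.png

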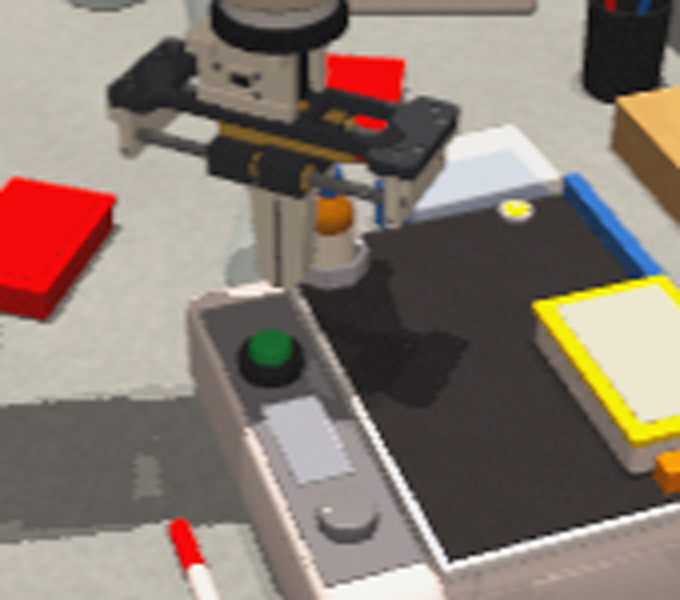

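```bash
python3 -m inch '[[[-0.012,0.002,0,0,0.005,0,0],[0,0,-0.008,0,0,0,0],[0,0,-0.008,0,0,0,0],[0,0,0,0,0,0,0],[0,0,0,0,0,0,0]]]'; python3 - <<'E'
from h import *
im=camera("wrist");cv2.imwrite("pics/wrist18.png",im[:,:,::-1])
im2=camera("side");cv2.imwrite("pics/side18c.png",cv2.resize(im2[150:300,230:400,::-1],None,fx=4,fy=4,interpolation=2))
E
```

```text
time: 19.65
tool_pos: [0.4337, -0.0328, 0.1064]
tcp_rot: [[0.689, 0.725, 0.005], [0.725, -0.689, -0.005], [0.0, 0.007, -1.0]]
contact_force: [-0.3, 0.1, 0.6]
width: 0.0005
```

View pics/side18c.png

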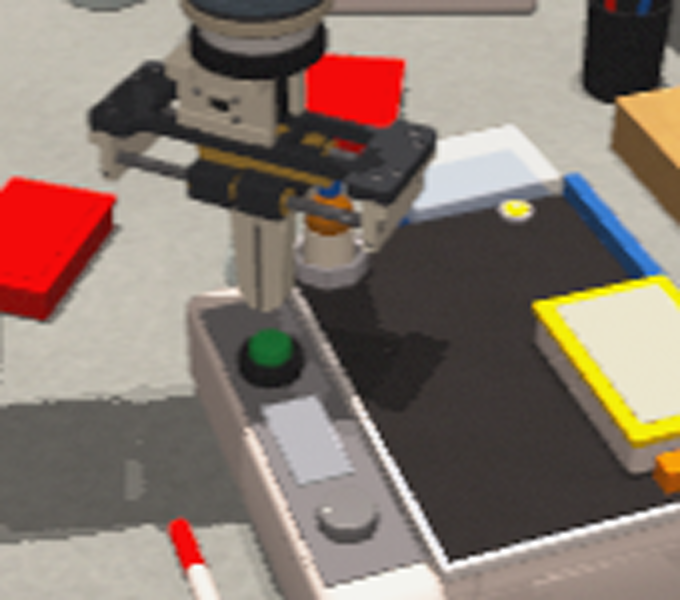

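```bash
python3 -m inch '[[[0.001,0,-0.007,0,0,0,0],[0.001,0,-0.007,0,0,0,0],[0,0,0,0,0,0,0]]]'; python3 -m inch '[[[0,0,-0.003,0,0,0,0],[0,0,-0.003,0,0,0,0]]]'; python3 -m inch '[[[0,0,-0.003,0,0,0,0]]]'; python3 -m inch '[[[0,0,-0.003,0,0,0,0]]]'
```

```text
time: 20.05
tool_pos: [0.4362, -0.0329, 0.0915]
tcp_rot: [[0.689, 0.725, 0.006], [0.725, -0.689, -0.005], [0.0, 0.007, -1.0]]
contact_force: [0.1, 0.1, -0.3]
width: 0.0004
time: 20.25
tool_pos: [0.4363, -0.0329, 0.085]
tcp_rot: [[0.689, 0.725, 0.005], [0.725, -0.689, -0.005], [0.0, 0.007, -1.0]]
contact_force: [-0.7, -0.3, 0.3]
width: 0.0006
time: 20.35
tool_pos: [0.4363, -0.0329, 0.0818]
tcp_rot: [[0.689, 0.725, 0.006], [0.725, -0.689, -0.005], [0.0, 0.007, -1.0]]
contact_force: [-0.3, 0.3, -0.6]
width: 0.0007
time: 20.45
tool_pos: [0.4363, -0.0329, 0.0785]
tcp_rot: [[0.689, 0.725, 0.005], [0.725, -0.689, -0.005], [0.0, 0.007, -1.0]]
contact_force: [-0.9, -0.5, 1.2]
width: 0.0002
```

```bash
python3 - <<'E'
from h import *
im2=camera("side");cv2.imwrite("pics/side19c.png",cv2.resize(im2[150:300,230:400,::-1],None,fx=4,fy=4,interpolation=2))
E
python3 -m inch '[[[0,0,-0.002,0,0,0,0]]]'; python3 -m inch '[[[0,0,-0.002,0,0,0,0]]]'
```

```text
time: 20.6
tool_pos: [0.4362, -0.0329, 0.0761]
tcp_rot: [[0.689, 0.725, 0.005], [0.725, -0.689, -0.005], [0.0, 0.007, -1.0]]
contact_force: [-0.4, 0.3, 1.8]
width: 0.0004
time: 20.7
tool_pos: [0.4362, -0.0329, 0.074]
tcp_rot: [[0.689, 0.725, 0.005], [0.725, -0.689, -0.005], [0.0, 0.007, -1.0]]
contact_force: [-0.8, 0.2, 2.6]
width: 0.0005
```

View pics/side19c.png

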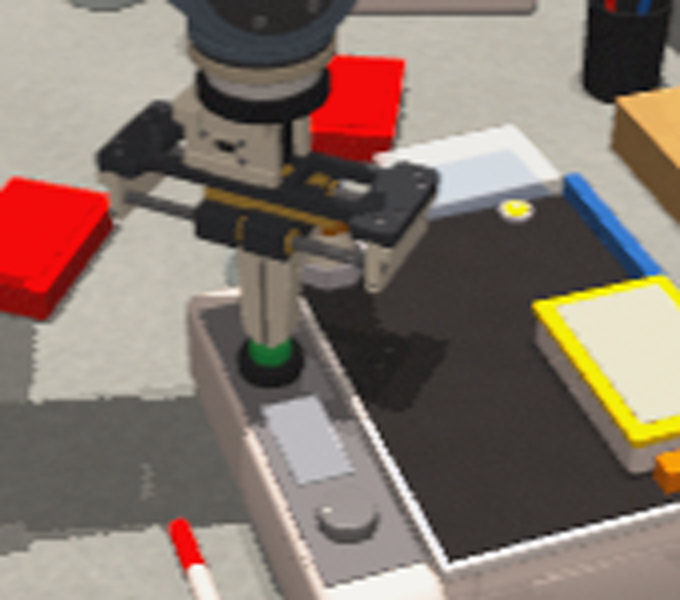

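```bash
python3 -m inch '[[[0,0,-0.002,0,0,0,0]]]'; python3 -m inch '[[[0,0,-0.001,0,0,0,0],[0,0,0,0,0,0,0]]]'; python3 - <<'E'
from h import *
im2=camera("side");cv2.imwrite("pics/side20c.png",cv2.resize(im2[150:300,230:400,::-1],None,fx=4,fy=4,interpolation=2))
E
```

```text
time: 20.8
tool_pos: [0.4364, -0.0329, 0.0721]
tcp_rot: [[0.689, 0.725, 0.006], [0.725, -0.689, -0.005], [0.001, 0.007, -1.0]]
contact_force: [-4.7, 1.4, 24.8]
width: 0.0004
time: 21.0
tool_pos: [0.4363, -0.0329, 0.0726]
tcp_rot: [[0.689, 0.725, 0.005], [0.725, -0.689, -0.005], [0.0, 0.007, -1.0]]
contact_force: [-3.0, -0.1, 3.3]
width: 0.0006
```

View pics/side20c.png

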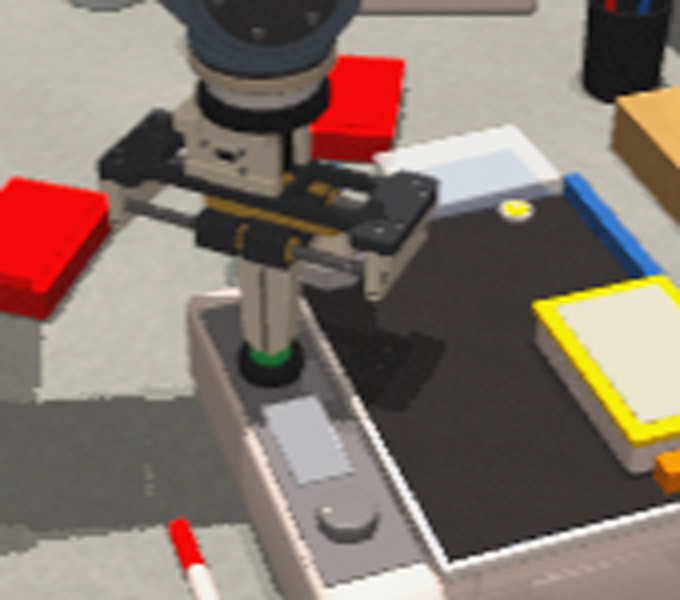

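Hard stop at 25 N with the green cap visibly sunk, so the button is fully pressed. I'll lift straight up and check everything.

```bash
python3 -m inch '[[[0,0,0.02,0,0,0,0],[0,0,0.04,0,0,0,0],[0,0,0.045,0,0,0,0],[0.02,-0.03,0.04,0,0,0,0],[0.03,-0.03,0.02,0,0,0,0],[0.03,-0.03,0,0,0,0,0],[0,0,0,0,0,0,0],[0,0,0,0,0,0,0],[0,0,0,0,0,0,0]]]'; python3 - <<'E'
from h import *
import m
i=camera_info("wrist");im=camera("wrist");cv2.imwrite("pics/wrist21.png",im[:,:,::-1])
im2=camera("side");cv2.imwrite("pics/side21.png",im2[:,:,::-1]);cv2.imwrite("pics/side21c.png",cv2.resize(im2[150:300,270:440,::-1],None,fx=4,fy=4,interpolation=2))
m.run(im,i)
E
python3 t.py side16 side21
```

```text
time: 21.95
tool_pos: [0.5147, -0.1232, 0.241]
tcp_rot: [[0.688, 0.726, 0.004], [0.726, -0.688, -0.005], [-0.001, 0.007, -1.0]]
contact_force: [0.9, 0.3, -0.6]
width: 0.0009
cam [ 0.56852932 -0.06253622  0.43626091]
tray [ 629.5 -145.3] [ 89.1 129.4] 1.0258811712265015 (348, 13, 181, 192)
green [ 633.1 -351.9] 21.5 (537, 245, 39, 34)
green [ 552.4 -317.7] 20.8 (456, 272, 35, 32)
green [435.  -35.3] 14.3 (179, 159, 30, 28)
blue [ 761. -186.] [55.4 92.3] 46.6030387878418 (541, 0, 99, 75)
blue [ 678.6 -145.3] [ 15.8 167.7] 1.0637507438659668 (408, 0, 136, 148)
blue [ 625.6 -298.4] [31.4 38.6] 10.076103210449219 (510, 220, 38, 34)
blue [ 589.5 -302.4] [31.3 38.6] 9.985101699829102 (482, 247, 37, 33)
blue [ 558.5 -347.9] [30.4 40.5] 1.4775155782699585 (484, 295, 35, 31)
blue [477.1  48. ] [19.9 26.4] 41.02199172973633 (129, 58, 33, 27)
side16 [ 628.2 -153.3] [ 93.7 135.5] 1.33
side21 [ 628.2 -153.3] [ 93.7 135.5] 1.33
```

View pics/side21c.png

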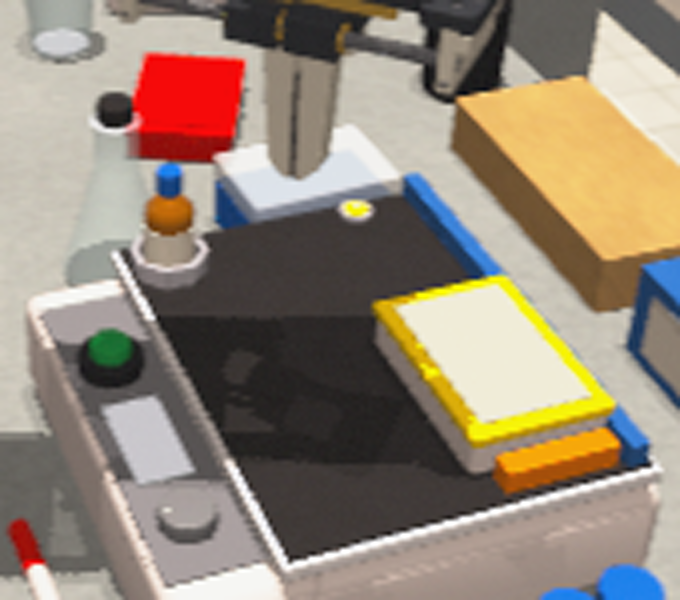

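View pics/wrist21.png

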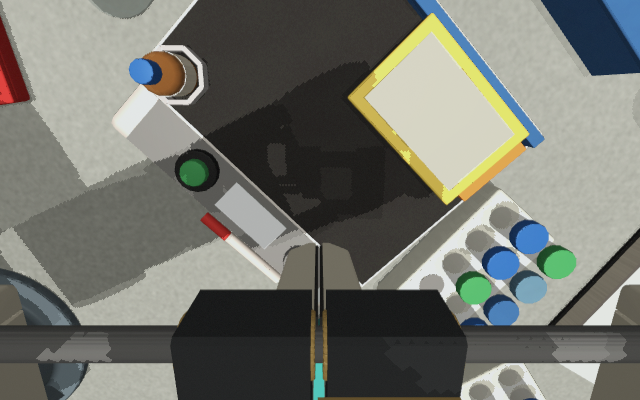

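```bash
python3 -c "
from plant import *
print(hand_in())"
```

```text
the job is handed in; nothing more can be done
None
```

The tray is pushed into the corner of the stops and the green button has been pressed and released; I handed the job in at about 22 s. `hand_in` gives no verdict, so I can't confirm the result was accepted.

**What I did:** I pushed the tray right, then back onto the blue bar, stopping when the force reached about 27 N. I then pushed its end against the orange stop, which held firm at about 20 N. With closed fingertips I pressed the button until it hit its hard stop at about 25 N, then lifted clear.

**Last checks:**
- **Tray:** its angle is 1.03° against 1.06° for the bar. It lies against the bar with its end at the stop, and it did not move while I pressed the button.
- **Button:** it looks fully up again.
- **Bystanders:** the bottle and the things on the bench that I could see look unmoved. I judged these by eye and did not measure each one.
- **Gripper:** it is clear of everything.

**What failed or disagreed:**
- **First push missed:** the fingertip passed over the lid because it sits about 20–30 mm higher than the reported TCP. It did not move the tray. I lowered the tool and pushed again.
- **Gap at the orange stop:** one wrist view suggested about 3.5 mm, while the side view suggested about 0. I trusted the firm contact from pushing again.
- **Odd force reading:** a brief upward force of about 27 N appeared during the first end push. I don't know its cause; it was gone one step later and the tray was not visibly disturbed.

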